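# Lock the rail stop and send a tube carrier down to it

## Task

Clamp the white sliding stop where it now stands on the sloped rail by flipping its orange cam lever all the way over towards the front, without shifting the stop along the rail. Then take the roller carrier by its blue tab, set it astride the rail near the upper end (do not drop it on) and let go, so that it rolls down by itself and rests against the clamped stop. Leave the other things on the bench where they are.

Things in the scene. Friction and masses are not known exactly. Their poses are not given: they have to be found in the camera images.
- stand: Steel stand of the rail. Origin: on the bench, under the rail's origin; x to the back, z up. A level wire shelf (8 mm rods) hangs 382 to 392 above the bench over the rail's lower half, y -210 to +10, from its front edge at x -4 back to +135, so the standing lever is reached only from the front, under the shelf, with the tool leaning. Its two uprights stand at x +135, y -205 and +5.
- rail: Black sloped rail, a flat bar 16 wide, 24 high, fixed on the stand. Origin: middle of its top face, 145 above the bench. x points to the back, y up the slope along the bar (8 degrees uphill), z square to the top face. The bar runs from y -215 to +195. Below it are only thin posts, no wider than the bar, at y -205 and +185.
- rail_load (a point): Point on the rail's top face near the upper end, 140 uphill of the rail's origin: a good place for the middle of the carrier. Axes as the rail's.
- stop_mid (a point): White sliding stop, 44 across the rail, 40 along it, reaching 48 above the rail's top. Point: its middle, at the level of the rail's top face; axes as the rail's. Unclamped it slides under about 0.5 N (the carrier would push it away); clamped it holds. The lever's hinge lies 35 above this point (along z) and runs along the rail.
- lever_grip (a point): Point on the middle of the orange lever, 62 from its hinge. The lever is a bar 14 wide (along the rail), 12 thick, ending 83 from the hinge. This point's z points along the lever from the hinge to its tip, its y along the rail.
- cam_lever (a joint): Lever angle, rad: 0 = open, standing up square to the rail (it may start leaning a little back, below 0, or forward); 1.57 = lying forward, towards the rail's -x (front) side; mechanical ends -0.25 and 1.65. It stays where it is left; about 2 N at the grip point moves it, up to 5 N from 1.35 on, where the cam presses on the rail. Clamped: beyond 1.4.
- carrier_mid (a point): Roller carrier: upside-down U of steel plates, two rollers inside, two clear tubes on each side; 93 across (x), 84 along (y, rolling direction, ends alike), 136 high. Point: its middle, 60 above its base, level with the rollers' underside: on the rail's top face when riding. Slot for the rail 26 wide; plates reach 30, tubes 60 below this point. Resting on the stop it is 62 from the stop's point.
- carrier_grip (a point): Centre of the carrier's upright blue tab, 54 above carrier_mid: 12 thick (x), 36 long (y), 44 high; a steel plate 32 wide lies under it. Grip it across its thickness. The carrier weighs 0.35 to 0.55 kg.
- carrier: The same carrier; origin under its centre, at its base. Axes as carrier_mid's.
- jar: Bystander: clear jar with a white cap, 52 across, 85 high. Origin under its centre.
- flask: Bystander: white bottle with an orange cap, 48 across, 110 high. Origin under its centre.
- dish: Bystander: steel bowl, 90 across, 35 high. Origin under its centre.

How it is judged:
By the outcome, as a careful person would: the job done as asked, in the order asked, and still so for the second after the job is handed in, with the robot touching nothing.
It also fails if it takes over 58 s, if anything falls off the work surface, if the arm or the gripper's body presses on something with over 40 N, if the wrist force passes 120 N, or if a joint passes its speed limit or range.

## Robot

A 7-joint arm with a two-finger parallel gripper is mounted at the origin on the work surface. World frame = base frame: x ahead of the robot, y to its left, z up, the work surface at z = 0. Lengths are in m, angles in rad, forces in N, time in s.
With the tool pointing down it reaches from about 0.4 to 0.85 m from the base axis. Payload 10.4 kg.
Tool frame: the origin (TCP) lies on the centre line of the jaws, within the pads' length; the fingertips stand 8 mm ahead of it and the grasp point (between the pads) lies 11 mm behind it; x points along the fingers, y is the direction in which the jaws open and shut, and the axes are right-handed (so a half turn about x gives the same grasp; the last joint's range is limited). The gripper opens to 85 mm and grips with 20 to 120 N. Pads are 22 mm wide; open, the fingers measure 114 mm over their backs; the gripper's body (76 mm by 85 mm) begins 54 mm behind the grasp point. The pads swing forward as they close: fully open they stand 13 mm farther back than shut.
Start: joints at [-1.353, 0.332, -0.065, 1.46, 0.022, 1.35, -0.088], TCP at [0.149, 0.607, 0.239] pointing down, gripper open.
Joint ranges: [-2.6, 2.6], [-0.5, 2.12], [-1.47, 1.34], [0.16, 2.42], [-1.27, 4.41], [0.06, 2.06], [-2.6, 2.6]. Speed limits (rad/s): [2.22, 2.22, 2.79, 2.79, 3.14, 3.14, 3.14].

## Interface

Orientations are given as a unit quaternion [w, x, y, z].
In Python, from plant import * gives the robot as it stands.
- The arm moves only by the shell command python3 -m handwheel 'ROWS' [FORCE]. ROWS is a JSON object of lists of equal length, an entry for each row: "jaw": the gripper's target within -1 to 1 (fully open at 1, half-way at 0, shut at -1); "slide": the shift along the tool's x, y, z scaled (see below), a list of three; "turn": the turn, a rotation vector about the tool's x, y, z scaled (see below), a list of three. In form: {"jaw": [jaw, ...], "slide": [[tx, ty, tz], ...], "turn": [[rx, ry, rz], ...]}. A call has 1 to 5 rows; each row is the pose to reach, as a shift and turn from the pose commanded when the call began, along the tool's axes at that moment; what a row does not reach only later rows make up. The controller multiplies each number of a shift by 12 cm and each number of a turn by pi/2 rad. A row lasts 1/12 s, in which the tool goes at most 41.7 mm and 7.16 degrees, less where a joint would pass 70% of its speed; a pose out of reach is approached as far as the arm can. A call with a number of a shift or a turn outside -1 to 1 is refused whole. A call with a gripper value outside its range is refused whole. The fingers move at their own pace and stop on an object; FORCE is the grip in N (left out, the last holds). Time passes only in rows, so rows that repeat a pose let the fingers close. It gives the time, the measured TCP pose, the force and the opening at its end, in the units of the state.
- sense(): the state, without advancing time (a new reading comes with each control period).
- capture(name): name is "side" or "top"; returns a dict with "frame" (384x512x3 uint8, red, green, blue), "depth" (384x512 float32, m along the optical axis (not along the pixel's ray), 0 where there is no reading), "intrinsics" (3x3 intrinsics, pixels), "R" (3x3) and "t" (3): a world point X has camera coordinates R X + t. Camera axes: x right, y down, z forward; pixel columns grow to the right and rows downward; lengths in m; the calibration is good to about 2 mm. A picture is of the moment at which its call begins.
- hand_in(): hands the job in, once; it reports no verdict.
The state is a dict: "t": time; "joint_positions": joint angles; "qd": joint speeds; "joint_efforts": joint torques, N m; "tool_pos": TCP position; "eef_rot": TCP orientation; "ft_force": force on the tool from outside, world axes, zero at the start; "ft_torque": the same for the moment, N m; "gripper_width": opening from 0.0 (shut) to 1.0 (fully open).
Only numpy, scipy, OpenCV 4.12 (cv2) and the standard library are available. Lean on these libraries where they do the work, as an engineer would, in place of code of your own. Each camera call takes 0.05 s, during which the arm holds its last target.

## Working session

There is one attempt and no reset: what is moved stays moved. The work goes in short steps, Python scripts to look and compute and a shell command to move; the robot and the scene stay as the last step left them, time stands still between calls to the robot, and variables do not carry over. Pictures are saved under pics/ and viewed, and the job is handed in when it is done.

```bash
ls; mkdir -p pics
python3 - <<'E'
from plant import *
import cv2,numpy as np
s=sense();print(s)
for n in("side","top"):
    c=capture(n);cv2.imwrite(f"pics/{n}0.png",c["frame"][:,:,::-1]);np.savez(f"{n}0.npz",**c)
    print(n,c["intrinsics"],c["R"],c["t"], -c["R"].T@c["t"])
E
```

```text
pics
{'t': 0.0, 'joint_positions': array([-1.35263472,  0.33286612, -0.0647163 ,  1.46092312,  0.02160715,
        1.34991142, -0.08848589]), 'qd': array([ 9.30905349e-05,  6.13847259e-04, -7.67079449e-04, -5.11163698e-04,
       -7.00050302e-05, -9.19127798e-04,  7.78306603e-04]), 'joint_efforts': array([-3.54102503e-04, -6.25428343e+01,  4.89718595e-02, -3.91607344e+01,
        1.61957857e-02,  9.72065114e-03, -1.62862577e-06]), 'tool_pos': array([0.14893802, 0.60662354, 0.23852825]), 'eef_rot': array([ 0.70195518,  0.08440054,  0.70202773, -0.08539641]), 'ft_force': array([ 0.0811288 , -0.10392915,  0.1601593 ]), 'ft_torque': array([ 0.01281645, -0.05346663,  0.01265435]), 'gripper_width': 1.0011827688769874}
side [[356.87400678   0.         254.22914551]
 [  0.         356.87400678 193.42356869]
 [  0.           0.           1.        ]] [[ 0.83170405 -0.5552168   0.00163572]
 [-0.41907889 -0.62969913 -0.65410388]
 [ 0.36419948  0.54333535 -0.75640296]] [-0.3838823   0.3750346   0.84678812] [ 0.16804576 -0.43706885  0.88645255]
top [[436.33235079   0.         258.85665985]
 [  0.         436.33235079 188.56166397]
 [  0.           0.           1.        ]] [[ 0.00185338 -0.99991605 -0.01282432]
 [-0.99875192 -0.00121084 -0.04993131]
 [ 0.04991159  0.01290086 -0.99867032]] [0.08639819 0.50777947 1.34900102] [0.4396548  0.0696025  1.37366937]
```

View pics/side0.png

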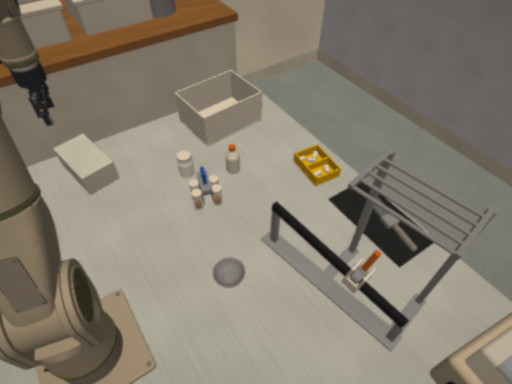

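View pics/top0.png

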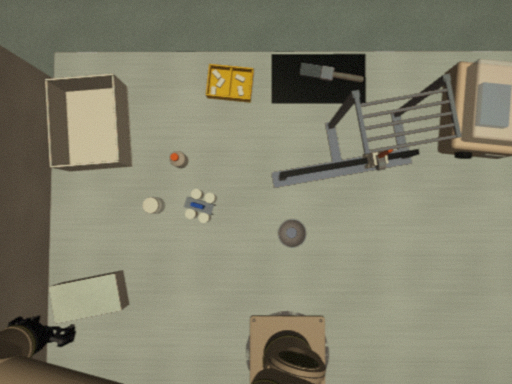

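The side view shows the carrier at about (206,188), the rail from (276,207) to (404,322), the stop at (357,277) and the orange lever at (371,262). In the top view the carrier's tab is at (198,206), the rail runs from (275,180) to (420,153) and the lever is at (382,155). I'll measure these next.

```bash
cat > h.py <<'E'
import numpy as np,cv2
def pts(c,mask=None):
    K,R,t,d=c["intrinsics"],c["R"],c["t"],c["depth"]
    v,u=np.mgrid[0:d.shape[0],0:d.shape[1]]
    P=np.stack([(u-K[0,2])/K[0,0]*d,(v-K[1,2])/K[1,1]*d,d],-1)
    W=(P-t)@R
    W[d<=0]=np.nan
    return W
def proj(c,X):
    p=c["R"]@np.asarray(X)+c["t"];q=c["intrinsics"]@p;return q[:2]/q[2]
def ray(c,u,v):
    K=c["intrinsics"];d=c["R"].T@np.array([(u-K[0,2])/K[0,0],(v-K[1,2])/K[1,1],1.]);return -c["R"].T@c["t"],d/np.linalg.norm(d)
def onz(c,u,v,z):
    o,d=ray(c,u,v);return o+d*(z-o[2])/d[2]
def load(n): return dict(np.load(n))
E
python3 - <<'E'
from h import *
for n in("side","top"):
    c=load(n+"0.npz");W=pts(c);f=c["frame"];hsv=cv2.cvtColor(f,cv2.COLOR_RGB2HSV)
    roi=np.all(np.isfinite(W),-1)&(W[...,0]>.25)&(W[...,0]<.85)&(W[...,1]<.4)&(W[...,1]>-.45)
    blk=roi&(f.max(-1)<45)&(W[...,2]>.09)&(W[...,2]<.25)
    P=W[blk];print(n,"black",len(P),P.min(0),P.max(0))
    # top face pts: line fit
    m=P.mean(0);u,s,vt=np.linalg.svd(P-m);d=vt[0]*np.sign(vt[0][1]);print(m,d,s[:3]/np.sqrt(len(P)),np.degrees(np.arcsin(d[2])),np.degrees(np.arctan2(d[1],d[0])))
    org=roi&(hsv[...,0]<14)&(hsv[...,1]>150)&(hsv[...,2]>80)&(W[...,2]>.03)
    nl,L,st,ce=cv2.connectedComponentsWithStats(org.astype(np.uint8))
    for i in range(1,nl):
        if st[i,4]>5: Q=W[L==i];print(" org",st[i],ce[i],np.median(Q,0),Q.min(0),Q.max(0))
    blu=(hsv[...,0]>100)&(hsv[...,0]<130)&(hsv[...,1]>150)&(hsv[...,2]>60)
    nl,L,st,ce=cv2.connectedComponentsWithStats(blu.astype(np.uint8))
    for i in range(1,nl):
        if st[i,4]>5: Q=W[L==i];print(" blu",st[i],ce[i],np.nanmedian(Q,0),np.nanmin(Q,0),np.nanmax(Q,0))
    f2=cv2.cvtColor(f,cv2.COLOR_RGB2BGR)
    if n=="side": a=f2[130:350,170:440]; b=f2[225:300,325:400]
    else: a=f2[70:240,130:470]; b=f2[125:190,350:430]
    cv2.imwrite(f"pics/{n}_c.png",cv2.resize(a,None,fx=2.3,fy=2.3,interpolation=cv2.INTER_CUBIC))
    cv2.imwrite(f"pics/{n}_d.png",cv2.resize(b,None,fx=7,fy=7,interpolation=cv2.INTER_CUBIC))
E
```

```text
side black 1250 [ 0.5304819  -0.37530604  0.0932163 ] [0.61449323 0.01829718 0.17327285]
[ 0.57204083 -0.19056418  0.13694067] [-0.17666094  0.97442691  0.13886363] [0.12314959 0.00665387 0.00303719] 7.9820946520155625 100.27595308381703
 org [229 144   6   7  34] [231.5        147.05882353] [0.59235592 0.32806651 0.10851516] [0.5835167  0.31999665 0.0992975 ] [0.60226825 0.34268433 0.11107203]
 org [362 251  19  20 125] [370.928 260.12 ] [ 0.58852148 -0.25280978  0.22534977] [ 0.58224222 -0.2610338   0.18257877] [ 0.60056747 -0.24451087  0.25288392]
 blu [201 168   5  15  35] [202.97142857 174.42857143] [0.44835277 0.24863455 0.1339024 ] [0.44314705 0.24309412 0.09856074] [0.45586179 0.2716239  0.13834466]
top black 582 [ 0.53204511 -0.3718128   0.09080363] [0.74636456 0.02614331 0.24937837]
[ 0.59645666 -0.18181572  0.15198148] [-0.33435357  0.94125964  0.04730724] [0.13012102 0.04905182 0.01447665] 2.7115169922976228 109.55601902632935
 org [382 149  11   8  21] [387.38095238 152.04761905] [ 0.59270811 -0.25044629  0.24676138] [ 0.5859684  -0.25803363  0.19596683] [ 0.59824624 -0.24288387  0.25409647]
 org [171 153   7   8  46] [174.         156.60869565] [0.59505491 0.33370218 0.10982239] [0.58587827 0.32459843 0.09714877] [0.60657344 0.34315114 0.11420314]
 blu [191 203  12   5  33] [196.66666667 205.15151515] [0.45453906 0.26134898 0.13535037] [0.4488646  0.24777168 0.12843278] [0.4602511  0.27804451 0.14042588]
```

View pics/side_c.png

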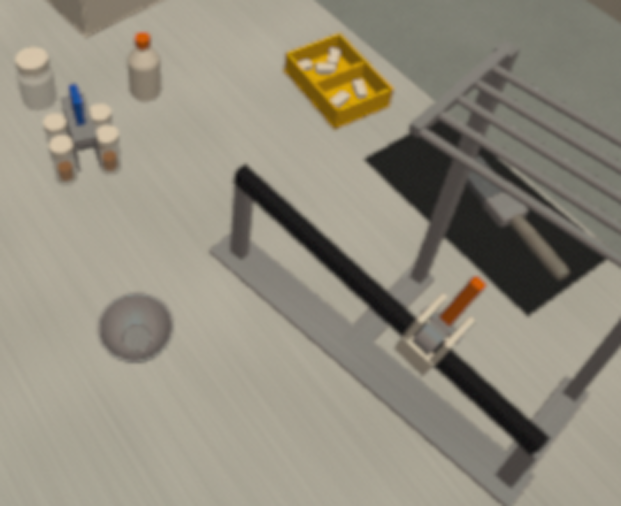

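View pics/top_c.png

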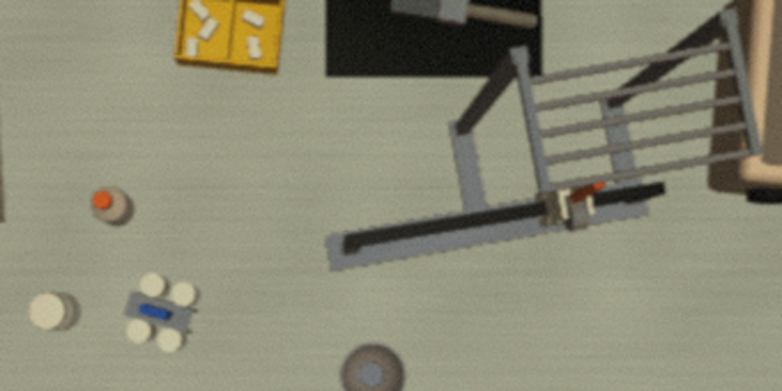

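View pics/side_d.png

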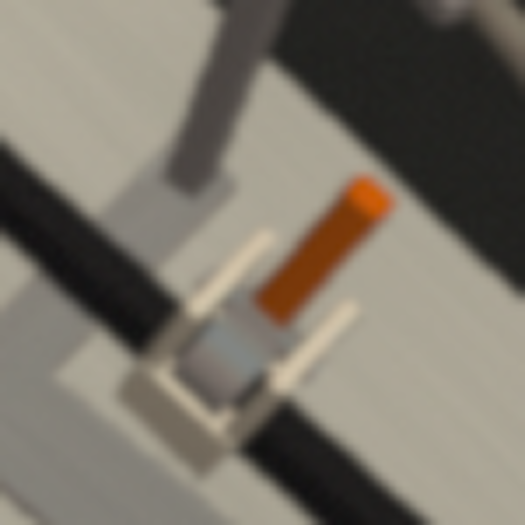

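Run:
```python
from h import *
for n in("side","top"):
    c=load(n+"0.npz");W=pts(c);f=c["frame"];hsv=cv2.cvtColor(f,cv2.COLOR_RGB2HSV)
    yaw=np.radians(10.3); a=np.radians(8)
    for it in range(4):
        ex=np.array([np.cos(yaw),np.sin(yaw),0]);eh=np.array([-np.sin(yaw),np.cos(yaw),0])
        ey=eh*np.cos(a)+np.array([0,0,np.sin(a)]);ez=np.cross(ex,ey)
        Rr=np.stack([ex,ey,ez],1)
        O=np.array([.572,-.19,.137]) if it==0 else O
        L=(W-O)@Rr
        m=(f.max(-1)<50)&(abs(L[...,0])<.02)&(abs(L[...,1])<.25)&(L[...,2]>-.012)&(L[...,2]<.02)
        P=L[m]
        # top: points within 4mm of high z per slice
        zt=np.percentile(P[:,2],80); T=P[abs(P[:,2]-zt)<.004]
        k=np.polyfit(T[:,1],T[:,0],1); kz=np.polyfit(T[:,1],T[:,2],1)
        yaw-=np.arctan(k[0])
        ym=(np.percentile(P[:,1],.3)+np.percentile(P[:,1],99.7))/2
        xm=np.median(T[:,0])
        O=O+Rr@np.array([xm,ym+.010,np.median(T[:,2])])
        O[2]=.145 if it>1 else O[2]
    print(n,np.degrees(yaw),"slope res",kz[0],"O",O,"len",P[:,1].min(),P[:,1].max(),"xr",np.percentile(T[:,0],[2,50,98]),"zmed",zt)
    L=(W-O)@Rr
    near=(abs(L[...,0])<.06)&(abs(L[...,1])<.25)&(L[...,2]>.012)&(L[...,2]<.15)
    org=near&(hsv[...,0]<14)&(hsv[...,1]>150)
    print(" org",len(L[org]),np.round(L[org].min(0),4),np.round(L[org].max(0),4)); o=L[org];print(np.round(o[np.argsort(o[:,2])][::max(1,len(o)//14)],4))
    st=near&~org&(L[...,2]<.055)&(hsv[...,2]>70)
    s=L[st];print(" stop",len(s),np.round(np.percentile(s,[1,5,50,95,99],axis=0),4))
    rng=(abs(L[...,0]-(-.02))<.05)&(abs(L[...,1])<.15)&(L[...,2]>-.02)&(L[...,2]<.055)&(hsv[...,2]>110)&~org
    s=L[rng];print(" white",len(s),np.round(np.percentile(s,[1,5,50,95,99],axis=0),4))
```

```text
side 10.304191810151337 slope res 0.00022359530804478737 O [ 0.57009897 -0.16823805  0.145     ] len -0.21213302602642017 0.1925236796310692 xr [-6.08574314e-03  1.57752869e-05  7.08975577e-03] zmed 0.0004029617309247304
 org 125 [-0.0018 -0.0801  0.0488] [ 0.0148 -0.0689  0.12  ]
[[-0.0007 -0.0775  0.0488]
 [-0.0011 -0.0748  0.0557]
 [ 0.0009 -0.0794  0.0607]
 [ 0.0009 -0.0739  0.067 ]
 [ 0.001  -0.0769  0.0722]
 [ 0.0019 -0.0714  0.077 ]
 [ 0.0013 -0.0773  0.0827]
 [ 0.0017 -0.0774  0.0876]
 [ 0.0041 -0.0735  0.0926]
 [ 0.0034 -0.0737  0.0989]
 [ 0.0037 -0.0739  0.1037]
 [ 0.0046 -0.0741  0.1076]
 [ 0.0049 -0.0797  0.1114]
 [ 0.0048 -0.0703  0.1155]
 [ 0.0134 -0.0788  0.1171]
 [ 0.0116 -0.0719  0.1183]]
 stop 355 [[-0.0334 -0.0956  0.0154]
 [-0.032  -0.0939  0.0254]
 [-0.0155 -0.075   0.047 ]
 [ 0.0178 -0.0566  0.0528]
 [ 0.0221 -0.0553  0.0536]]
 white 458 [[-0.0324 -0.1184 -0.0176]
 [-0.0288 -0.0943 -0.013 ]
 [-0.0156 -0.074   0.0455]
 [ 0.0162 -0.0493  0.0527]
 [ 0.022   0.1083  0.0535]]
top 10.228360663700133 slope res -0.0010043889199499558 O [ 0.57225856 -0.16386173  0.145   
[... 213 characters left out ...]
6]
 [ 0.0037 -0.07    0.0614]
 [ 0.0059 -0.0679  0.0674]
 [-0.0005 -0.0713  0.0698]
 [ 0.0019 -0.0704  0.073 ]
 [ 0.0005 -0.0732  0.0791]
 [ 0.0057 -0.069   0.0849]
 [ 0.0018 -0.0718  0.0896]
 [ 0.0012 -0.0736  0.0915]
 [ 0.0029 -0.0744  0.097 ]
 [ 0.0058 -0.0715  0.0985]
 [ 0.007  -0.0695  0.1099]
 [ 0.0039 -0.0711  0.1112]
 [ 0.0052 -0.0751  0.1152]
 [ 0.008  -0.0719  0.1173]
 [ 0.007  -0.0763  0.1195]]
 stop 222 [[-0.034  -0.0942  0.0137]
 [-0.0305 -0.0917  0.0186]
 [-0.0094 -0.0679  0.0458]
 [ 0.0135 -0.0563  0.0535]
 [ 0.0163 -0.0555  0.0548]]
 white 93 [[-0.0286 -0.1195 -0.0018]
 [-0.0257 -0.0967  0.0002]
 [-0.0085 -0.0788  0.0478]
 [ 0.016  -0.0577  0.0537]
 [ 0.0191 -0.057   0.0548]]
```

Run:
```python
from h import *
for n in("side","top"):
    c=load(n+"0.npz");W=pts(c);f=c["frame"];hsv=cv2.cvtColor(f,cv2.COLOR_RGB2HSV)
    blu=(hsv[...,0]>100)&(hsv[...,0]<130)&(hsv[...,1]>150)&(hsv[...,2]>60)
    if n=="top":
        vv,uu=np.nonzero(blu); X=np.array([onz(c,u,v,.136) for u,v in zip(uu,vv)])
        print("tab",X.mean(0)); q=X[:,:2]-X[:,:2].mean(0);_,_,vt=np.linalg.svd(q);print(np.degrees(np.arctan2(vt[0,1],vt[0,0])))
    ra=(abs(W[...,0]-.455)<.075)&(abs(W[...,1]-.26)<.075)&(W[...,2]>.02)
    P=W[ra];print(n,len(P),np.percentile(P,[1,50,99],axis=0))
    # histogram heights
    print(np.histogram(P[:,2],bins=np.arange(.02,.16,.01)))
f=load("top0.npz")["frame"];cv2.imwrite("pics/car.png",cv2.resize(f[180:235,165:235,::-1],None,fx=8,fy=8,interpolation=cv2.INTER_CUBIC))
f=load("side0.npz")["frame"];cv2.imwrite("pics/cars.png",cv2.resize(f[155:220,170:240,::-1],None,fx=8,fy=8,interpolation=cv2.INTER_CUBIC))
```

```text
side 807 [[0.40284899 0.21740877 0.02188808]
 [0.44699932 0.24503818 0.06985226]
 [0.49964694 0.30245038 0.13650539]]
(array([ 39,  47,  52,  70, 202, 146,  31, 146,   8,  13,  15,  38,   0,
         0]), array([0.02, 0.03, 0.04, 0.05, 0.06, 0.07, 0.08, 0.09, 0.1 , 0.11, 0.12,
       0.13, 0.14, 0.15, 0.16]))
tab [0.45412193 0.26214559 0.136     ]
74.47319392649297
top 723 [[0.4075813  0.2212179  0.03004474]
 [0.45502394 0.26238685 0.07306032]
 [0.50037363 0.30642537 0.13837092]]
(array([  8,  19,  17,  12, 182, 171,  59, 191,   3,   4,   4,  51,   2,
         0]), array([0.02, 0.03, 0.04, 0.05, 0.06, 0.07, 0.08, 0.09, 0.1 , 0.11, 0.12,
       0.13, 0.14, 0.15, 0.16]))
```

View pics/car.png

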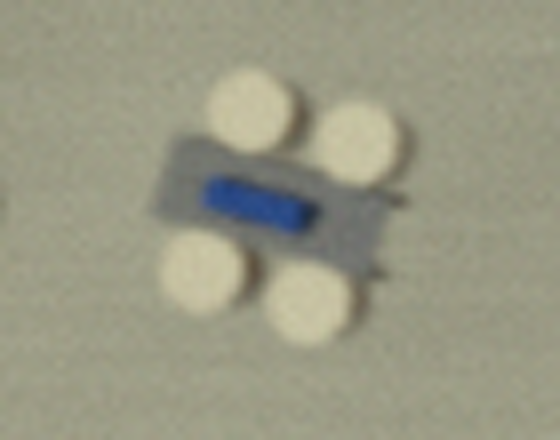

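View pics/cars.png

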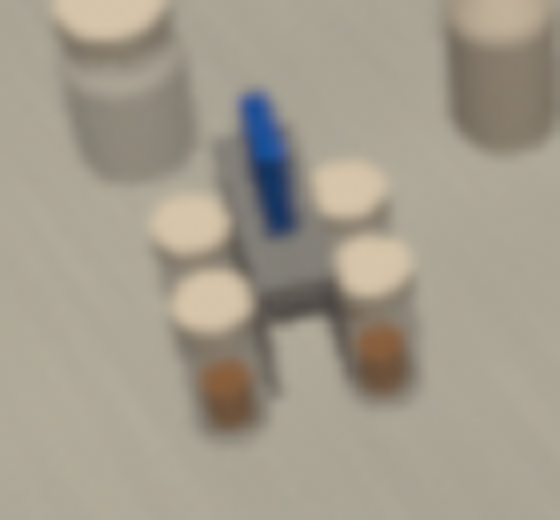

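```bash
cat >> h.py <<'E'
from scipy.spatial.transform import Rotation as Ro
yaw=np.radians(10.27);a=np.radians(8)
ex=np.array([np.cos(yaw),np.sin(yaw),0]);eh=np.array([-np.sin(yaw),np.cos(yaw),0])
ey=eh*np.cos(a)+np.array([0,0,np.sin(a)]);ez=np.cross(ex,ey)
Rr=np.stack([ex,ey,ez],1);O=np.array([.5712,-.1660,.145]);YS=-.075
def rw(p): return O+Rr@np.asarray(p,float)       # rail -> world
def qR(q): return Ro.from_quat([q[1],q[2],q[3],q[0]]).as_matrix()
def leanR(phi,sgn=1): # tool x pointing back and down by phi(deg) in rail xz plane, y along +-rail y
    p=np.radians(phi);d=np.cos(p)*ex-np.sin(p)*ez;y=sgn*ey;return np.stack([d,y,np.cross(d,y)],1)
def rows(s,P,R):
    R0=qR(s["eef_rot"]);sl=R0.T@(np.asarray(P)-s["tool_pos"])/.12
    tu=Ro.from_matrix(R0.T@R).as_rotvec()/(np.pi/2)
    return np.round(sl,3).tolist(),np.round(tu,3).tolist()
E
python3 - <<'E'
from h import *; from plant import *
s=sense();print(qR(s["eef_rot"]).round(3))
for sg in(1,-1):print(rows(s,[.149,.607,.4],leanR(45,sg)))
W=rw([.03,YS,.1165]);print(W)
c=load("top0.npz");P=pts(c);r=(abs(P[...,0]-.455)<.06)&(abs(P[...,1]-.262)<.06)&(P[...,2]>.085)&(P[...,2]<.115)
nl,L,st,ce=cv2.connectedComponentsWithStats(r.astype(np.uint8))
C=[]
for i in range(1,nl):
    if st[i,4]>15: C.append(np.median(P[L==i],0));print(st[i,4],ce[i],C[-1], onz(c,*ce[i],.095))
E
```

```text
[[-0.     0.238  0.971]
 [-0.001  0.971 -0.238]
 [-1.    -0.001  0.   ]]
([-1.345, 0.001, -0.0], [-0.218, -0.473, 0.188])
([-1.345, 0.001, -0.0], [1.644, 0.26, 0.653])
[ 0.61685144 -0.24968548  0.24992825]
253 [198.49407115 205.256917  ] [0.45502402 0.26155801 0.09205663] [0.45430057 0.26314751 0.095     ]
```

```bash
python3 -m handwheel '{"jaw":[0,-1,-1,-1,-1],"slide":[[-0.35,0,0.2],[-0.6,-0.1,0.5],[-0.8,-0.3,0.75],[-0.9,-0.5,1],[-0.9,-0.7,1]],"turn":[[0,0,0],[0,0,0],[0,0,0],[0,0,0],[0,0,0]]}' 20
python3 -m handwheel '{"jaw":[-1,-1,-1,-1,-1],"slide":[[0,-0.2,0.25],[0,-0.4,0.5],[0,-0.65,0.75],[0,-0.9,0.9],[0,-1,1]],"turn":[[0,0,0],[0,0,0],[0,0,0],[0,0,0],[0,0,0]]}'
python3 - <<'E'
from h import *; from plant import *
s=sense();print(s["t"],s["joint_positions"].round(2))
print(rows(s,rw([-.11,YS,.25]),leanR(45)),rw([-.11,YS,.25]))
E
```

```text
t: 0.52
tool_pos: [0.2502, 0.4953, 0.3492]
eef_rot: [0.703, 0.087, 0.701, -0.086]
ft_force: [-0.0, -0.7, 0.4]
gripper_width: 0.3
t: 0.93
tool_pos: [0.3355, 0.3471, 0.3475]
eef_rot: [0.702, 0.087, 0.702, -0.087]
ft_force: [0.5, 1.0, 0.1]
gripper_width: -0.001
0.9333 [-1.03 -0.03  0.13  1.65  0.    1.52  0.42]
([-0.286, -4.875, 2.486], [-0.221, -0.472, 0.189]) [ 0.48240695 -0.2929276   0.38212903]
```

```bash
python3 -m handwheel '{"jaw":[-1,-1,-1,-1,-1],"slide":[[0,-0.3,0.15],[0,-0.6,0.3],[0,-0.9,0.45],[0,-1,0.6],[0,-1,0.7]],"turn":[[0,0,0],[0,0,0],[0,0,0],[0,0,0],[0,0,0]]}'
python3 -m handwheel '{"jaw":[-1,-1,-1,-1,-1],"slide":[[0,-0.3,0.15],[0,-0.6,0.3],[0,-0.9,0.45],[0,-1,0.55],[0,-1,0.6]],"turn":[[-0.04,-0.07,0.03],[-0.07,-0.14,0.05],[-0.1,-0.2,0.07],[-0.1,-0.2,0.07],[-0.1,-0.2,0.07]]}'
python3 - <<'E'
from h import *; from plant import *
s=sense();print(s["t"],s["joint_positions"].round(2))
print(rows(s,rw([-.11,YS,.25]),leanR(45)),rw([-.11,YS,.25]))
E
```

```text
t: 1.35
tool_pos: [0.3877, 0.2113, 0.3479]
eef_rot: [0.702, 0.087, 0.702, -0.086]
ft_force: [0.0, 0.2, 0.9]
gripper_width: 0.0
t: 1.77
tool_pos: [0.4275, 0.0782, 0.3479]
eef_rot: [0.812, 0.056, 0.581, -0.004]
ft_force: [1.1, 0.2, -0.3]
gripper_width: -0.0
1.7667 [-0.83 -0.46  0.35  1.99  0.27  1.27  0.95]
([-0.305, -3.016, 0.817], [-0.118, -0.274, 0.113]) [ 0.48240695 -0.2929276   0.38212903]
```

```bash
python3 -m handwheel '{"jaw":[-1,-1,-1,-1,-1],"slide":[[0,-0.3,0.15],[0,-0.6,0.25],[0,-0.9,0.3],[0,-1,0.35],[0,-1,0.35]],"turn":[[0,0,0],[0,0,0],[0,0,0],[0,0,0],[0,0,0]]}'
python3 -m handwheel '{"jaw":[-1,-1,-1,-1,-1],"slide":[[0,-0.3,0.1],[0,-0.6,0.2],[0,-0.9,0.25],[0,-1,0.25],[0,-1,0.25]],"turn":[[0,0,0],[0,0,0],[0,0,0],[0,0,0],[0,0,0]]}'
python3 - <<'E'
from h import *; from plant import *
s=sense();print(s["t"],s["joint_positions"].round(2),Rr.T@(s["tool_pos"]-O))
print(rows(s,rw([-.05,YS,.21]),leanR(45)),rw([-.05,YS,.21]))
E
```

```text
t: 2.18
tool_pos: [0.4603, -0.0442, 0.3509]
eef_rot: [0.811, 0.055, 0.582, -0.005]
ft_force: [-0.1, 0.3, -1.0]
gripper_width: 0.001
t: 2.6
tool_pos: [0.4798, -0.1656, 0.3503]
eef_rot: [0.811, 0.055, 0.582, -0.005]
ft_force: [-0.8, 0.7, 0.6]
gripper_width: 0.002
2.6 [-0.78 -0.43  0.85  1.84  0.25  1.26  1.53] [-0.0898696   0.04508363  0.20098099]
([0.172, -0.89, 0.544], [-0.117, -0.276, 0.115]) [ 0.54045315 -0.27675264  0.34251831]
```

```bash
python3 -m handwheel '{"jaw":[-1,-1,-1,-1,-1],"slide":[[0.05,-0.25,0.15],[0.1,-0.5,0.3],[0.15,-0.75,0.45],[0.17,-0.89,0.54],[0.17,-0.89,0.54]],"turn":[[-0.02,-0.05,0.02],[-0.05,-0.1,0.04],[-0.07,-0.16,0.06],[-0.1,-0.22,0.09],[-0.12,-0.28,0.11]]}'
python3 - <<'E'
from h import *; from plant import *
s=sense();print(s["t"],s["joint_positions"].round(2),Rr.T@(s["tool_pos"]-O))
print(rows(s,rw([-.05,YS,.21]),leanR(45)))
E
```

```text
t: 3.02
tool_pos: [0.5419, -0.276, 0.3441]
eef_rot: [0.917, 0.025, 0.382, 0.108]
ft_force: [-0.0, 1.3, -0.7]
gripper_width: -0.001
3.0167 [-0.78 -0.49  1.23  1.9  -0.16  0.85  2.32] [-0.0484787  -0.07427045  0.21152867]
([-0.0, -0.006, -0.018], [0.006, 0.004, 0.004])
```

```bash
cat > cap.py <<'E'
import sys
from h import *; from plant import *
i=sys.argv[1]
S=capture("side");T=capture("top");np.savez(f"side{i}.npz",**S);np.savez(f"top{i}.npz",**T)
A=cv2.resize(S["frame"][190:330,280:450],None,fx=4,fy=4,interpolation=cv2.INTER_CUBIC)[:560,:]
cv2.imwrite(f"pics/s{i}.png",A[:,:,::-1])
B=cv2.resize(T["frame"][100:220,300:450],None,fx=4.5,fy=4.5,interpolation=cv2.INTER_CUBIC)
cv2.imwrite(f"pics/t{i}.png",B[:,:,::-1])
E
python3 cap.py 1
```

```text
(no output)
```

View pics/s1.png

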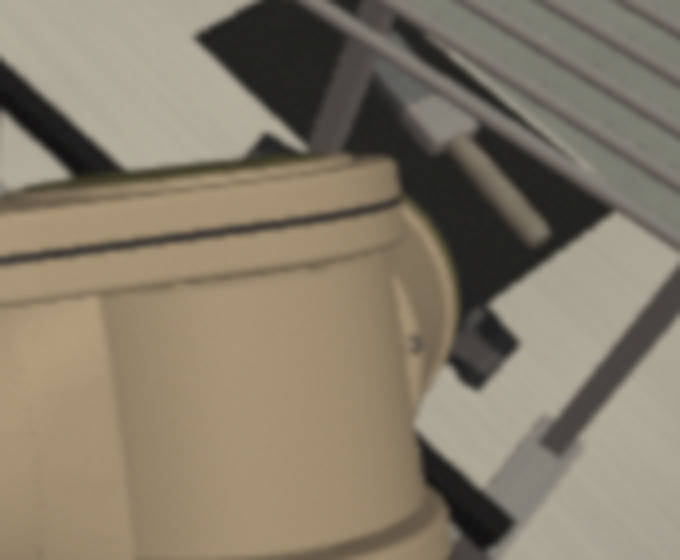

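View pics/t1.png

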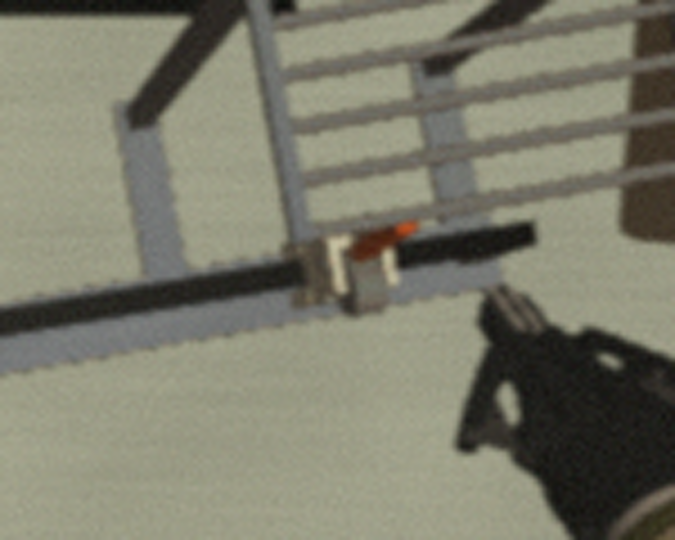

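Run:
```python
from h import *; from plant import *
s=sense();T=load("top1.npz");p=s["tool_pos"];R=qR(s["eef_rot"]);print(R.round(3),s["t"])
for k in(.008,-.06,-.15):print(proj(T,p+R[:,0]*k))
print("stop",proj(T,rw([0,YS,.048])),"levertip",proj(T,rw([.008,YS,.118])))
```

```text
[[ 0.68  -0.177  0.711]
 [ 0.219  0.975  0.034]
 [-0.7    0.132  0.702]] 3.1167
[408.52998832 166.50625601]
[422.37055596 184.75378485]
[442.99945828 211.95111517]
stop [379.81664154 157.14362449] levertip [390.05210701 150.15609179]
```

```bash
python3 -m handwheel '{"jaw":[-1,-1,-1,-1],"slide":[[0.15,0,0],[0.3,0,0],[0.45,0,0],[0.5,0,0]],"turn":[[0,0,0],[0,0,0],[0,0,0],[0,0,0]]}'
python3 - <<'E'
from h import *; from plant import *
s=sense();print(s["t"],s["joint_positions"].round(2),Rr.T@(s["tool_pos"]-O))
print(rows(s,rw([.035,YS,.135]),leanR(45)))
E
```

```text
t: 3.45
tool_pos: [0.5764, -0.2514, 0.3032]
eef_rot: [0.916, 0.024, 0.387, 0.107]
ft_force: [-0.7, 1.6, 0.0]
gripper_width: 0.003
3.45 [-0.94 -0.5   1.33  1.94 -0.09  0.74  2.26] [-0.01012857 -0.06213357  0.16846874]
([0.464, -0.104, 0.069], [0.006, -0.002, 0.005])
```

```bash
python3 -m handwheel '{"jaw":[-1,-1,-1,-1,-1],"slide":[[-0.2,0,0],[-0.4,-0.1,0],[-0.6,-0.2,0],[-0.75,-0.3,0],[-0.75,-0.3,0]],"turn":[[0,0,0],[0,0,0],[0,0,0],[0,0,0],[0,0,0]]}'
cat >> h.py <<'E'
def rigid(s,deg,dr=0,dz=0):
    Z=Ro.from_euler('z',deg,degrees=True).as_matrix();P=Z@s["tool_pos"];r=np.hypot(*P[:2]);P[:2]*=(r+dr)/r;P[2]+=dz
    return P,rows(s,P,Z@qR(s["eef_rot"]))
E
python3 - <<'E'
from h import *; from plant import *
s=sense();print(s["t"],s["joint_positions"].round(2),Rr.T@(s["tool_pos"]-O))
for d in(-5,-10,-15):print(rigid(s,d))
E
```

```text
t: 3.87
tool_pos: [0.5193, -0.3135, 0.3657]
eef_rot: [0.917, 0.025, 0.385, 0.103]
ft_force: [0.6, -1.1, -0.4]
gripper_width: 0.001
3.8667 [-0.74 -0.5   1.25  1.83 -0.16  0.94  2.36] [-0.07740598 -0.10379347  0.23749101]
(array([ 0.48995619, -0.35752289,  0.36573451]), ([-0.243, -0.318, -0.186], [0.039, -0.007, -0.039]))
(array([ 0.45693158, -0.39886491,  0.36573451]), ([-0.503, -0.608, -0.393], [0.078, -0.014, -0.078]))
(array([ 0.42042945, -0.43717132,  0.36573451]), ([-0.777, -0.869, -0.619], [0.117, -0.021, -0.117]))
```

```bash
python3 -m handwheel '{"jaw":[-1,-1,-1,-1,-1],"slide":[[-0.16,-0.21,-0.12],[-0.33,-0.42,-0.25],[-0.5,-0.61,-0.39],[-0.68,-0.78,-0.54],[-0.78,-0.87,-0.62]],"turn":[[0.026,0,-0.026],[0.052,-0.01,-0.052],[0.078,-0.014,-0.078],[0.104,-0.018,-0.104],[0.117,-0.02,-0.117]]}'
python3 - <<'E'
from h import *; from plant import *
s=sense();print(s["t"],s["joint_positions"].round(2),Rr.T@(s["tool_pos"]-O))
for d in(-5,-10,-15):print(rigid(s,d))
E
```

```text
t: 4.28
tool_pos: [0.4198, -0.4363, 0.3629]
eef_rot: [0.922, 0.076, 0.38, -0.018]
ft_force: [-0.2, -0.4, -0.7]
gripper_width: 0.003
4.2833 [-0.48 -0.49  1.25  1.84 -0.16  0.94  2.36] [-0.19716197 -0.2063024   0.24898909]
(array([ 0.38017712, -0.47119807,  0.3628542 ]), ([-0.242, -0.317, -0.186], [0.039, -0.007, -0.039]))
(array([ 0.33766282, -0.50253963,  0.3628542 ]), ([-0.5, -0.608, -0.393], [0.078, -0.014, -0.078]))
(array([ 0.29257869, -0.53005657,  0.3628542 ]), ([-0.773, -0.868, -0.619], [0.117, -0.021, -0.117]))
```

```bash
python3 -m handwheel '{"jaw":[-1,-1,-1,-1,-1],"slide":[[-0.16,-0.21,-0.12],[-0.33,-0.42,-0.25],[-0.5,-0.61,-0.39],[-0.68,-0.78,-0.54],[-0.78,-0.87,-0.62]],"turn":[[0.026,0,-0.026],[0.052,-0.01,-0.052],[0.078,-0.014,-0.078],[0.104,-0.018,-0.104],[0.117,-0.02,-0.117]]}'
python3 -m handwheel '{"jaw":[-1,-1,-1,-1,-1],"slide":[[-0.16,-0.21,-0.12],[-0.33,-0.42,-0.25],[-0.5,-0.61,-0.39],[-0.68,-0.78,-0.54],[-0.78,-0.87,-0.62]],"turn":[[0.026,0,-0.026],[0.052,-0.01,-0.052],[0.078,-0.014,-0.078],[0.104,-0.018,-0.104],[0.117,-0.02,-0.117]]}'
python3 - <<'E'
from h import *; from plant import *
s=sense();print(s["t"],s["joint_positions"].round(2),Rr.T@(s["tool_pos"]-O))
R=qR(s["eef_rot"]);print(R.round(2))
print(rows(s,[.45,-.33,.40],R))
print(rows(s,[.45,-.33,.40],leanR(45)))
E
```

```text
t: 4.7
tool_pos: [0.2921, -0.5305, 0.3632]
eef_rot: [0.911, 0.125, 0.368, -0.138]
ft_force: [0.1, -0.1, 0.5]
gripper_width: 0.001
t: 5.12
tool_pos: [0.1443, -0.5885, 0.3638]
eef_rot: [0.885, 0.172, 0.349, -0.256]
ft_force: [0.1, -0.8, -0.1]
gripper_width: 0.002
5.1167 [ 0.05 -0.49  1.26  1.83 -0.16  0.94  2.36] [-0.49535226 -0.30590791  0.2639377 ]
[[ 0.63  0.57  0.53]
 [-0.33  0.81 -0.48]
 [-0.71  0.13  0.7 ]]
([0.663, 3.242, 0.518], [0.0, 0.0, 0.0])
([0.663, 3.242, 0.518], [-0.35, 0.064, 0.359])
```

```bash
python3 -m handwheel '{"jaw":[-1,-1,-1,-1,-1],"slide":[[0,0.3,0.05],[0.05,0.6,0.1],[0.1,0.9,0.15],[0.2,1,0.17],[0.2,1,0.17]],"turn":[[0,0,0],[0,0,0],[0,0,0],[0,0,0],[0,0,0]]}'
python3 -c "
from plant import *
print(sense()['joint_positions'].round(2))"
python3 -m handwheel '{"jaw":[-1,-1,-1,-1,-1],"slide":[[0,0.3,0.05],[0.05,0.6,0.1],[0.1,0.9,0.15],[0.2,1,0.17],[0.2,1,0.17]],"turn":[[0,0,0],[0,0,0],[0,0,0],[0,0,0],[0,0,0]]}'
python3 - <<'E'
from h import *; from plant import *
s=sense();print(s["t"],s["joint_positions"].round(2),Rr.T@(s["tool_pos"]-O))
R=qR(s["eef_rot"]);
print(rows(s,[.45,-.33,.40],R))
print(rows(s,[.45,-.33,.40],leanR(45)))
E
```

```text
t: 5.53
tool_pos: [0.2458, -0.5041, 0.3742]
eef_rot: [0.886, 0.17, 0.352, -0.251]
ft_force: [-0.1, 0.2, -0.1]
gripper_width: -0.002
[ 0.28 -0.46  0.83  1.98 -0.17  0.85  2.16]
t: 5.95
tool_pos: [0.3386, -0.4248, 0.3865]
eef_rot: [0.886, 0.17, 0.351, -0.251]
ft_force: [-0.5, 0.1, -0.4]
gripper_width: -0.002
5.95 [ 0.41 -0.45  0.46  2.05 -0.15  0.78  1.89] [-0.27504499 -0.17744397  0.26883102]
([0.245, 1.182, 0.2], [0.0, 0.0, 0.0])
([0.245, 1.182, 0.2], [-0.345, 0.061, 0.355])
```

```bash
python3 -m handwheel '{"jaw":[-1,-1,-1,-1,-1],"slide":[[0.05,0.3,0.05],[0.1,0.6,0.1],[0.15,0.85,0.15],[0.2,1,0.2],[0.2,1,0.2]],"turn":[[0,0,0],[0,0,0],[0,0,0],[0,0,0],[-0.05,0.01,0.05]]}'
python3 -c "
from plant import *
print(sense()['joint_positions'].round(2))"
python3 - <<'E'
from h import *; from plant import *
s=sense();print(s["t"],s["joint_positions"].round(2),Rr.T@(s["tool_pos"]-O))
R=qR(s["eef_rot"]);
print(rows(s,rw([-.06,YS,.225]),leanR(45)))
E
```

```text
t: 6.37
tool_pos: [0.4374, -0.3415, 0.4033]
eef_rot: [0.898, 0.154, 0.359, -0.204]
ft_force: [-0.2, 1.5, 0.4]
gripper_width: -0.0
[ 0.38 -0.4   0.25  2.02 -0.15  0.76  1.74]
6.3667 [ 0.38 -0.4   0.25  2.02 -0.15  0.76  1.74] [-0.1629433  -0.11147155  0.27649572]
([0.654, 0.764, -0.026], [-0.301, 0.053, 0.307])
```

```bash
python3 -m handwheel '{"jaw":[-1,-1,-1,-1,-1],"slide":[[0.1,0.15,0],[0.25,0.3,0],[0.4,0.5,-0.01],[0.55,0.65,-0.02],[0.65,0.76,-0.03]],"turn":[[-0.05,0.01,0.05],[-0.1,0.02,0.1],[-0.16,0.03,0.16],[-0.22,0.04,0.22],[-0.28,0.05,0.28]]}'
python3 - <<'E'
from h import *; from plant import *
s=sense();print(s["t"],s["joint_positions"].round(2),Rr.T@(s["tool_pos"]-O))
R=qR(s["eef_rot"]);
print(rows(s,rw([-.06,YS,.225]),leanR(45)))
print(rows(s,rw([.0,YS,.17]),leanR(45)))
print(rows(s,rw([.035,YS,.135]),leanR(45)))
E
```

```text
t: 6.78
tool_pos: [0.5248, -0.2881, 0.3563]
eef_rot: [0.919, 0.044, 0.387, 0.068]
ft_force: [-1.4, 0.1, -1.7]
gripper_width: -0.0
6.7833 [-0.07 -0.15  0.77  1.9  -0.64  0.94  2.6 ] [-0.06738747 -0.08140621  0.22481938]
([0.039, 0.058, 0.041], [-0.036, 0.004, 0.042])
([0.715, 0.104, 0.065], [-0.036, 0.004, 0.042])
([1.127, 0.131, 0.062], [-0.036, 0.004, 0.042])
```

```bash
python3 -m handwheel '{"jaw":[-1,-1,-1,-1,-1],"slide":[[-0.1,0,0],[-0.2,0,0],[-0.3,0,0],[-0.3,0,0],[-0.3,0,0]],"turn":[[0.08,0,0],[0.16,0,0],[0.24,0,0],[0.32,0,0],[0.4,0,0]]}'
python3 -c "
from plant import *
print(sense()['joint_positions'].round(2))"
python3 -m handwheel '{"jaw":[-1,-1,-1,-1,-1],"slide":[[0,0,0],[0,0,0],[0,0,0],[0,0,0],[0,0,0]],"turn":[[0.08,0,0],[0.16,0,0],[0.24,0,0],[0.32,0,0],[0.4,0,0]]}'
python3 -c "
from plant import *
print(sense()['joint_positions'].round(2))"
python3 -m handwheel '{"jaw":[-1,-1,-1,-1,-1],"slide":[[0,0,0],[0,0,0],[0,0,0],[0,0,0],[0,0,0]],"turn":[[0.08,0,0],[0.16,0,0],[0.24,0,0],[0.32,0,0],[0.4,0,0]]}'
python3 - <<'E'
from h import *; from plant import *
s=sense();print(s["t"],s["joint_positions"].round(2),Rr.T@(s["tool_pos"]-O))
print(rows(s,rw([-.06,YS,.225]),leanR(45,-1)))
E
```

```text
t: 7.2
tool_pos: [0.4988, -0.2954, 0.3826]
eef_rot: [0.86, 0.326, 0.388, -0.058]
ft_force: [-0.1, 0.4, -0.2]
gripper_width: -0.002
[ 0.04 -0.2   0.68  1.88 -0.6   1.01  1.95]
t: 7.62
tool_pos: [0.4989, -0.295, 0.3817]
eef_rot: [0.718, 0.575, 0.352, -0.174]
ft_force: [-0.1, -0.1, -0.3]
gripper_width: 0.001
[ 0.12 -0.18  0.62  1.88 -0.63  1.01  1.34]
t: 8.03
tool_pos: [0.4989, -0.295, 0.3817]
eef_rot: [0.506, 0.767, 0.282, -0.274]
ft_force: [-0.5, 0.0, -0.4]
gripper_width: -0.0
8.0333 [ 0.19 -0.17  0.56  1.88 -0.65  1.02  0.73] [-0.09410266 -0.07997533  0.25030654]
([0.346, 0.024, -0.08], [0.766, 0.025, -0.04])
```

```bash
python3 -m handwheel '{"jaw":[-1,-1,-1,-1,-1],"slide":[[0,0,0],[0,0,0],[0,0,0],[0,0,0],[0,0,0]],"turn":[[0.08,0,0],[0.16,0.005,-0.01],[0.24,0.01,-0.01],[0.32,0.01,-0.015],[0.4,0.01,-0.02]]}'
python3 -m handwheel '{"jaw":[-1,-1,-1,-1,-1],"slide":[[0.05,0,0],[0.1,0,0],[0.15,0,0],[0.2,0,0],[0.2,0,0]],"turn":[[0.08,0,0],[0.16,0.005,-0.01],[0.24,0.01,-0.01],[0.32,0.01,-0.015],[0.37,0.01,-0.02]]}'
python3 - <<'E'
from h import *; from plant import *
s=sense();print(s["t"],s["joint_positions"].round(2),Rr.T@(s["tool_pos"]-O))
print(rows(s,rw([-.06,YS,.225]),leanR(45,-1)))
print(rows(s,rw([.0,YS,.17]),leanR(45,-1)))
print(rows(s,rw([.035,YS,.135]),leanR(45,-1)))
E
```

```text
t: 8.45
tool_pos: [0.4988, -0.2951, 0.3816]
eef_rot: [0.24, 0.883, 0.2, -0.349]
ft_force: [-0.0, -0.4, 0.3]
gripper_width: -0.002
t: 8.87
tool_pos: [0.5156, -0.2898, 0.3634]
eef_rot: [-0.03, 0.914, 0.107, -0.389]
ft_force: [-0.6, 0.6, -0.0]
gripper_width: 0.003
8.8667 [ 0.26 -0.07  0.52  1.85 -0.76  1.08 -0.39] [-0.07679762 -0.08038024  0.23188523]
([0.139, -0.045, -0.059], [-0.002, 0.004, -0.002])
([0.816, -0.047, -0.094], [-0.002, 0.004, -0.002])
([1.229, -0.048, -0.096], [-0.002, 0.004, -0.002])
```

```bash
python3 -m handwheel '{"jaw":[-1,-1,-1,-1,-1],"slide":[[0.15,-0.045,-0.04],[0.35,-0.045,-0.08],[0.55,-0.045,-0.09],[0.72,-0.045,-0.09],[0.81,-0.045,-0.09]],"turn":[[0,0,0],[0,0,0],[0,0,0],[0,0,0],[0,0,0]]}'
python3 cap.py 2
python3 - <<'E'
from h import *; from plant import *
s=sense();print(s["t"],s["joint_positions"].round(2),Rr.T@(s["tool_pos"]-O))
for p in([.035,.135],[.033,.117],[.02,.117]):print(rows(s,rw([p[0],YS,p[1]]),leanR(45,-1)))
E
```

```text
t: 9.28
tool_pos: [0.5888, -0.2619, 0.3023]
eef_rot: [-0.027, 0.914, 0.109, -0.389]
ft_force: [-0.5, -0.2, 0.3]
gripper_width: 0.003
9.3833 [ 0.21  0.06  0.47  1.87 -0.87  0.93 -0.34] [-0.00056646 -0.07505267  0.16995907]
([0.416, -0.001, -0.007], [0.003, 0.005, -0.001])
([0.511, -0.002, 0.111], [0.003, 0.005, -0.001])
([0.435, -0.002, 0.188], [0.003, 0.005, -0.001])
```

View pics/s2.png

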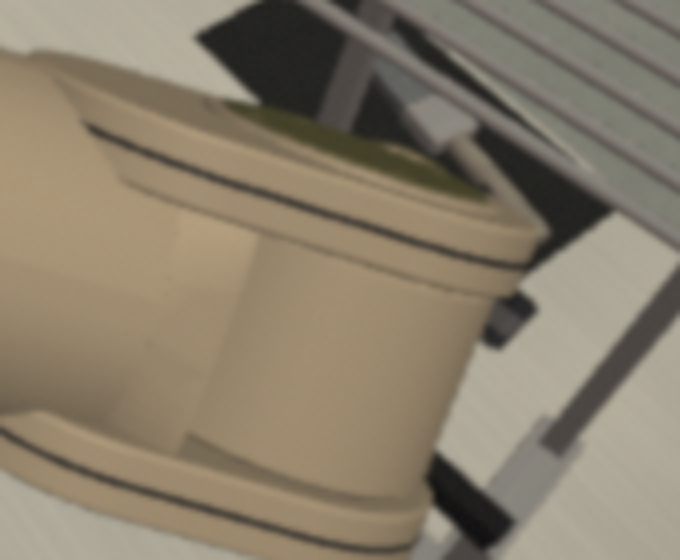

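View pics/t2.png

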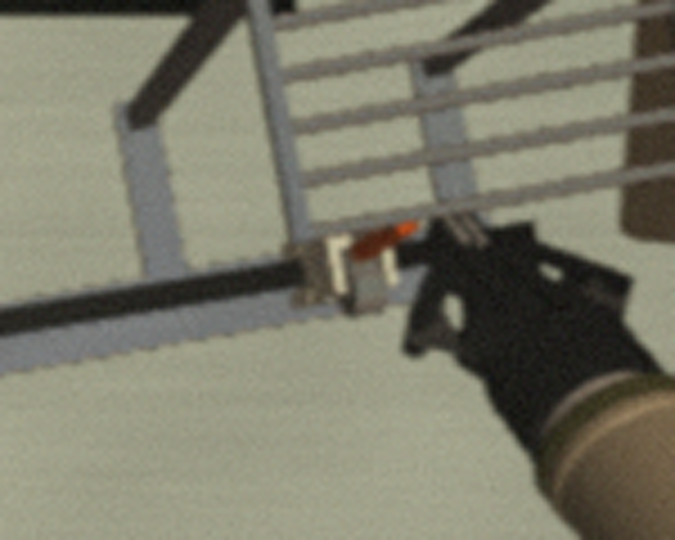

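Run:
```python
from h import *; from plant import *
s=sense();T=load("top2.npz");p=s["tool_pos"];R=qR(s["eef_rot"])
c=lambda q:((q-[300,100])*4.5).round(0)
print("tip",c(proj(T,p+R[:,0]*.008)),"levertip",c(proj(T,rw([.008,YS,.118]))),"lever tip front/back/y+-",[c(proj(T,rw([x,YS+y,.118]))) for x in(.002,.014) for y in(-.007,.007)],"stop corners",[c(proj(T,rw([x,YS+y,.048]))) for x in(-.022,.022) for y in(-.02,.02)])
```

```text
tip [442. 217.] levertip [405. 226.] lever tip front/back/y+- [array([419., 234.]), array([396., 238.]), array([415., 214.]), array([392., 217.])] stop corners [array([397., 287.]), array([335., 298.]), array([383., 217.]), array([321., 227.])]
```

Run:
```python
from h import *; from plant import *
s=sense();p=s["tool_pos"];R=qR(s["eef_rot"])
for n in("top","side"):
    T=load(n+"2.npz");W=pts(T);L=(W-p)@R  # tool coords
    m=(L[...,0]>-.03)&(L[...,0]<.03)&(abs(L[...,1])<.05)&(abs(L[...,2])<.04)
    q=L[m];print(n,len(q));
    if len(q): 
        print(np.percentile(q,[2,50,98],axis=0).round(4))
        for lo in np.arange(-.03,.03,.006):
            k=q[(q[:,0]>=lo)&(q[:,0]<lo+.006)]
            if len(k)>2:print(round(lo,3),len(k),np.percentile(k[:,1],[5,50,95]).round(4),np.median(k[:,2]).round(4))
    # lever in rail coords
    f=T["frame"];hsv=cv2.cvtColor(f,cv2.COLOR_RGB2HSV);LR=(W-O)@Rr
    o=LR[(hsv[...,0]<14)&(hsv[...,1]>150)&(abs(LR[...,0])<.05)&(abs(LR[...,1])<.2)&(LR[...,2]>.03)&(LR[...,2]<.15)]
    if len(o):print("lever",len(o),np.percentile(o,[3,50,97],axis=0).round(4))
```

```text
top 102
[[-0.0293 -0.016  -0.0124]
 [-0.0132 -0.0077 -0.0076]
 [ 0.0014  0.0112  0.0066]]
-0.03 16 [-0.0151 -0.0044  0.0049] -0.01
-0.024 15 [-0.015  -0.0068  0.0047] -0.0096
-0.018 23 [-0.0156 -0.0062  0.0096] -0.0075
-0.012 25 [-0.0155 -0.0075  0.0078] -0.0075
-0.006 20 [-0.0159 -0.0116  0.0102] -0.0064
-0.0 3 [-0.0128 -0.0075  0.0099] -0.0053
lever 46 [[ 0.0004 -0.0782  0.0619]
 [ 0.0056 -0.0699  0.0927]
 [ 0.0096 -0.0671  0.1173]]
side 0
```

```bash
python3 -m handwheel '{"jaw":[-1,-1,-1,-1,-1],"slide":[[0.15,0,0],[0.3,0,0],[0.42,0,-0.01],[0.48,0,0.05],[0.51,0,0.11]],"turn":[[0,0,0],[0,0,0],[0,0,0],[0,0,0],[0,0,0]]}'
python3 cap.py 3
python3 - <<'E'
from h import *; from plant import *
s=sense();print(s["t"],s["joint_positions"].round(2),Rr.T@(s["tool_pos"]-O),s["ft_force"])
E
```

```text
t: 9.8
tool_pos: [0.6196, -0.2511, 0.2521]
eef_rot: [-0.026, 0.915, 0.108, -0.388]
ft_force: [-0.2, 0.2, 0.0]
gripper_width: -0.0
9.9 [ 0.2   0.15  0.44  1.89 -0.98  0.84 -0.24] [ 0.03127606 -0.07726617  0.11887343] [-0.08778608  0.72738481  0.23343371]
```

View pics/t3.png

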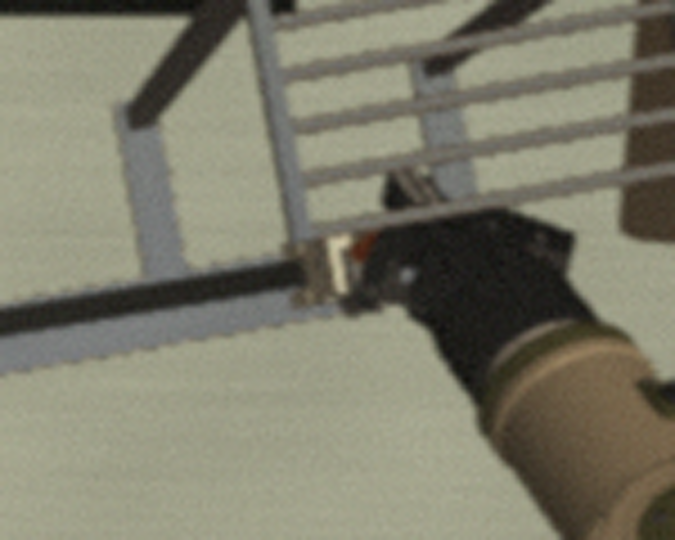

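```bash
cat > wp.py <<'E'
from h import *; from plant import *
import sys
s=sense();L=Rr.T@(s["tool_pos"]-O);print("t",s["t"],"now",L.round(4),"F rail",(Rr.T@s["ft_force"]).round(1))
for a in sys.argv[1:]:
    x,z=map(float,a.split(","));print(a,rows(s,rw([x/1e3,L[1],z/1e3]),leanR(45,-1)))
E
python3 wp.py 23,116.5 6,116.5 -10.2,112.6 -26,106.6 -39.6,97.3
```

```text
t 9.9 now [ 0.0313 -0.0773  0.1189] F rail [0.  0.8 0.1]
23,116.5 ([-0.035, -0.0, 0.063], [0.002, 0.002, -0.004])
6,116.5 ([-0.134, 0.0, 0.163], [0.002, 0.002, -0.004])
-10.2,112.6 ([-0.206, 0.0, 0.282], [0.002, 0.002, -0.004])
-26,106.6 ([-0.264, -0.0, 0.411], [0.002, 0.002, -0.004])
-39.6,97.3 ([-0.288, -0.0, 0.546], [0.002, 0.002, -0.004])
```

```bash
python3 -m handwheel '{"jaw":[-1,-1,-1,-1,-1],"slide":[[-0.035,0,0.065],[-0.085,0,0.115],[-0.135,0,0.165],[-0.17,0,0.22],[-0.205,0,0.28]],"turn":[[0,0,0],[0,0,0],[0,0,0],[0,0,0],[0,0,0]]}'
python3 wp.py -10.2,112.6  -18,109.6 -26,106.6 -33,102 -39.6,97.3; python3 cap.py 4
```

```text
t: 10.32
tool_pos: [0.5782, -0.2589, 0.2477]
eef_rot: [-0.026, 0.916, 0.107, -0.386]
ft_force: [0.8, -1.0, 3.0]
gripper_width: -0.002
t 10.3167 now [-0.0097 -0.0775  0.1146] F rail [ 0.6 -0.7  3.2]
-10.2,112.6 ([0.009, -0.0, 0.015], [0.003, 0.001, -0.004])
-18,109.6 ([-0.02, -0.0, 0.079], [0.003, 0.001, -0.004])
-26,106.6 ([-0.049, -0.0, 0.143], [0.003, 0.001, -0.004])
-33,102 ([-0.063, -0.001, 0.212], [0.003, 0.001, -0.004])
-39.6,97.3 ([-0.074, -0.001, 0.278], [0.003, 0.001, -0.004])
```

View pics/t4.png

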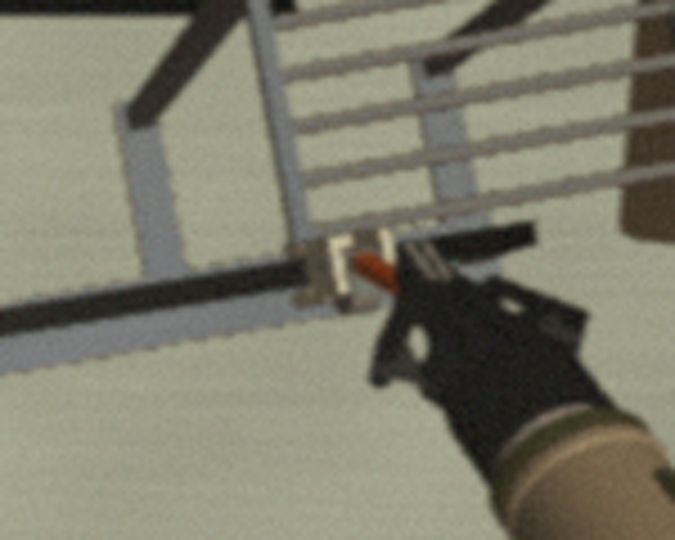

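```bash
python3 -m handwheel '{"jaw":[-1,-1,-1,-1,-1],"slide":[[0,0,0.04],[-0.02,0,0.08],[-0.05,0,0.145],[-0.065,0,0.21],[-0.075,0,0.28]],"turn":[[0,0,0],[0,0,0],[0,0,0],[0,0,0],[0,0,0]]}'
python3 wp.py -39.6,97.3 -47.5,87  -53.5,76.5 -55,70 -56,64.5 -58,54.4 -58.2,49.7; python3 cap.py 5
```

```text
t: 10.83
tool_pos: [0.5481, -0.261, 0.2288]
eef_rot: [-0.026, 0.915, 0.108, -0.387]
ft_force: [2.5, 0.7, 0.1]
gripper_width: 0.0
t 10.8333 now [-0.0397 -0.0769  0.0954] F rail [2.6 0.3 0. ]
-39.6,97.3 ([-0.011, 0.0, -0.012], [0.003, 0.002, -0.003])
-47.5,87 ([0.004, -0.001, 0.096], [0.003, 0.002, -0.003])
-53.5,76.5 ([0.031, -0.001, 0.193], [0.003, 0.002, -0.003])
-55,70 ([0.06, -0.002, 0.24], [0.003, 0.002, -0.003])
-56,64.5 ([0.087, -0.002, 0.278], [0.003, 0.002, -0.003])
-58,54.4 ([0.135, -0.003, 0.349], [0.003, 0.002, -0.003])
-58.2,49.7 ([0.162, -0.003, 0.378], [0.003, 0.002, -0.003])
```

View pics/t5.png

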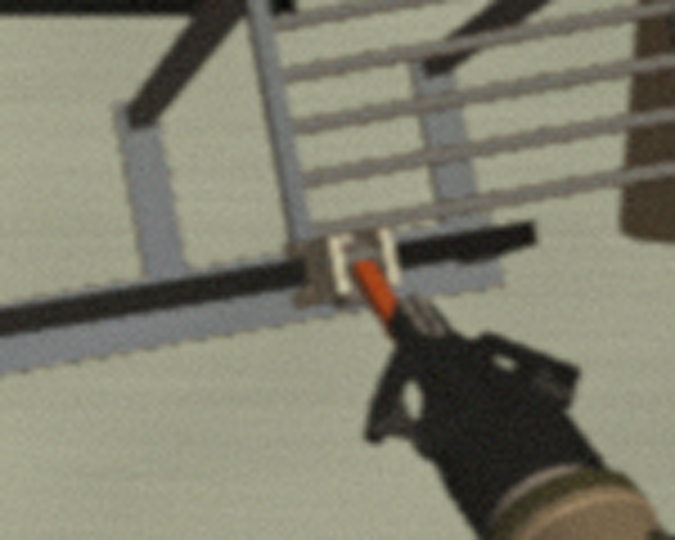

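View pics/s5.png

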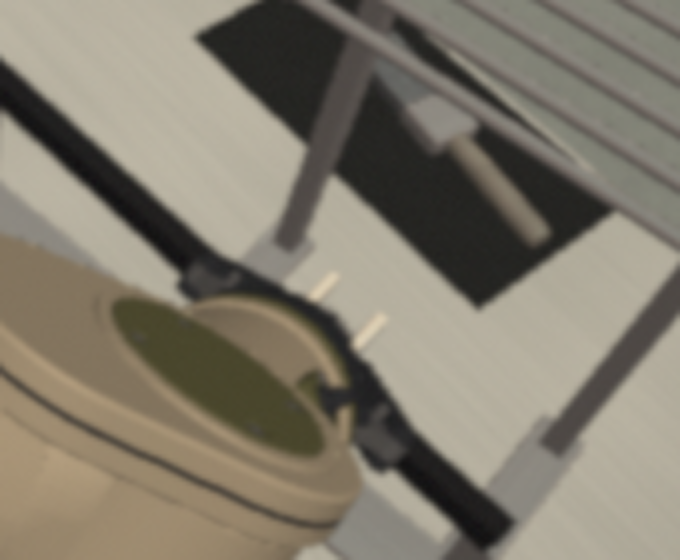

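```bash
python3 -m handwheel '{"jaw":[-1,-1,-1,-1],"slide":[[0,0,-0.1],[0,-0.06,-0.1],[0,-0.08,-0.1],[0,-0.08,-0.08]],"turn":[[0,0,0],[0,0,0],[0,0,0],[0,0,0]]}'
python3 wp.py -39.6,97.3 -47.5,87  -53.5,76.5 -55,70 -56,64.5 -58,54.4 -58.2,49.7; python3 cap.py 6
```

```text
t: 11.27
tool_pos: [0.554, -0.2504, 0.2374]
eef_rot: [-0.026, 0.915, 0.108, -0.387]
ft_force: [-0.2, 0.0, -0.8]
gripper_width: 0.001
t 11.2667 now [-0.032  -0.0663  0.1026] F rail [-0.2 -0.  -0.8]
-39.6,97.3 ([-0.013, -0.0, 0.076], [0.004, 0.002, -0.003])
-47.5,87 ([0.001, -0.001, 0.184], [0.004, 0.002, -0.003])
-53.5,76.5 ([0.028, -0.002, 0.281], [0.004, 0.002, -0.003])
-55,70 ([0.058, -0.002, 0.328], [0.004, 0.002, -0.003])
-56,64.5 ([0.084, -0.003, 0.366], [0.004, 0.002, -0.003])
-58,54.4 ([0.132, -0.003, 0.437], [0.004, 0.002, -0.003])
-58.2,49.7 ([0.159, -0.004, 0.466], [0.004, 0.002, -0.003])
```

View pics/t6.png

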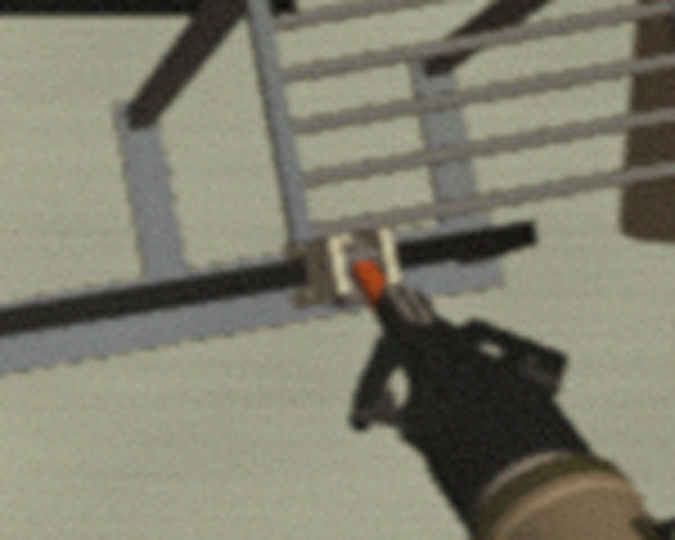

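```bash
python3 -m handwheel '{"jaw":[-1,-1,-1,-1,-1],"slide":[[-0.01,0,0.08],[0,0,0.13],[0,0,0.185],[0.015,0,0.235],[0.03,0,0.28]],"turn":[[0,0,0],[0,0,0],[0,0,0],[0,0,0],[0,0,0]]}'
python3 wp.py  -53.5,76.5 -55,70 -56,64.5 -58,54.4 -58.2,49.7; python3 cap.py 7
```

```text
t: 11.78
tool_pos: [0.5319, -0.2522, 0.2108]
eef_rot: [-0.026, 0.915, 0.107, -0.387]
ft_force: [-0.1, -0.6, 1.9]
gripper_width: -0.0
t 11.7833 now [-0.054  -0.0679  0.076 ] F rail [-0.2 -0.3  2. ]
-53.5,76.5 ([0.0, 0.0, -0.006], [0.003, 0.002, -0.004])
-55,70 ([0.03, -0.0, 0.041], [0.003, 0.002, -0.004])
-56,64.5 ([0.057, -0.001, 0.079], [0.003, 0.002, -0.004])
-58,54.4 ([0.105, -0.001, 0.15], [0.003, 0.002, -0.004])
-58.2,49.7 ([0.131, -0.002, 0.179], [0.003, 0.002, -0.004])
```

View pics/t7.png

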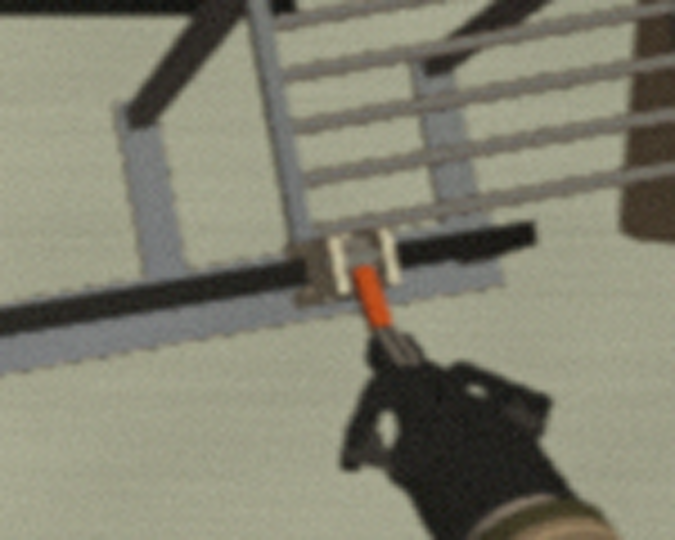

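```bash
python3 -m handwheel '{"jaw":[-1,-1,-1,-1,-1],"slide":[[0.03,0,0.04],[0.055,0,0.08],[0.08,0,0.115],[0.105,0,0.15],[0.105,0,0.15]],"turn":[[0,0,0],[0,0,0],[0,0,0],[0,0,0],[0,0,0]]}'
python3 wp.py -58,54.4 -58.2,49.7 -58.2,46; python3 cap.py 8
```

```text
t: 12.3
tool_pos: [0.5277, -0.2496, 0.1888]
eef_rot: [-0.027, 0.915, 0.108, -0.388]
ft_force: [0.2, 0.5, 0.0]
gripper_width: -0.004
t 12.3 now [-0.0577 -0.0676  0.0537] F rail [ 0.2  0.5 -0. ]
-58,54.4 ([-0.006, 0.0, -0.002], [0.003, 0.003, -0.003])
-58.2,49.7 ([0.021, -0.0, 0.026], [0.003, 0.003, -0.003])
-58.2,46 ([0.043, -0.0, 0.048], [0.003, 0.003, -0.003])
```

View pics/t8.png

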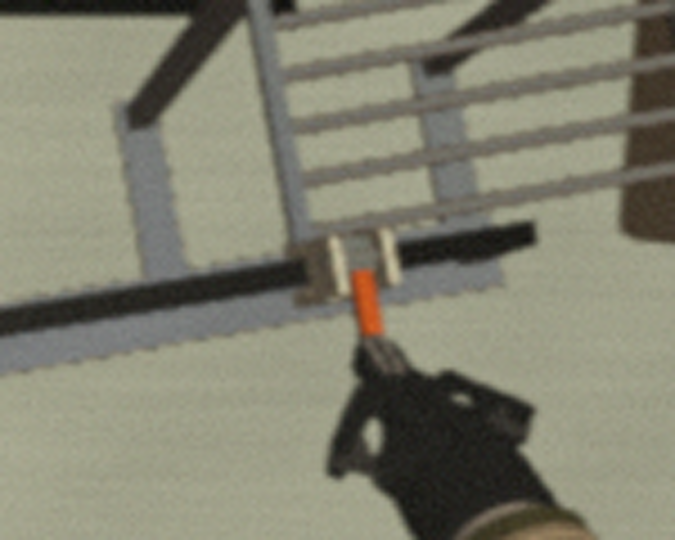

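```bash
python3 -m handwheel '{"jaw":[-1,-1,-1],"slide":[[0.02,0,0.025],[0.03,0,0.035],[0.03,0,0.035]],"turn":[[0,0,0],[0,0,0],[0,0,0]]}'
python3 wp.py -58.2,46 -58.2,44
python3 - <<'E'
from h import *; from plant import *
c=capture("top");np.savez("top9.npz",**c);W=pts(c);L=(W-O)@Rr;hsv=cv2.cvtColor(c["frame"],cv2.COLOR_RGB2HSV)
o=L[(hsv[...,0]<14)&(hsv[...,1]>150)&(abs(L[...,0])<.12)&(abs(L[...,1]+.075)<.05)]
o=o[np.argsort(o[:,0])];print(len(o));print(o[::max(1,len(o)//12)].round(4),np.polyfit(o[:,0],o[:,2],1))
E
```

```text
t: 12.65
tool_pos: [0.5277, -0.2492, 0.1845]
eef_rot: [-0.026, 0.915, 0.108, -0.387]
ft_force: [-0.1, -0.9, 2.6]
gripper_width: -0.001
t 12.65 now [-0.0577 -0.0679  0.0494] F rail [-0.2 -0.5  2.7]
-58.2,46 ([0.017, -0.0, 0.023], [0.003, 0.002, -0.004])
-58.2,44 ([0.029, -0.0, 0.035], [0.003, 0.002, -0.004])
67
[[-0.0467 -0.0687  0.0554]
 [-0.0424 -0.072   0.0361]
 [-0.0399 -0.07    0.0419]
 [-0.0358 -0.0807  0.0394]
 [-0.0325 -0.0791  0.0378]
 [-0.0299 -0.079   0.0393]
 [-0.0271 -0.0798  0.0387]
 [-0.0241 -0.0762  0.0418]
 [-0.0206 -0.0766  0.0357]
 [-0.0181 -0.0753  0.04  ]
 [-0.0153 -0.0764  0.0386]
 [-0.0128 -0.0759  0.0411]
 [-0.01   -0.0764  0.0412]
 [-0.0073 -0.0772  0.0407]] [-0.04822443  0.03786842]
```

```bash
python3 -m handwheel '{"jaw":[-1,-1,-1,-1],"slide":[[0.01,0,0.012],[0.02,0,0.024],[0.025,0,0.03],[0.025,0,0.03]],"turn":[[0,0,0],[0,0,0],[0,0,0],[0,0,0]]}'
python3 wp.py -58.2,46 -58.2,44
```

```text
t: 13.03
tool_pos: [0.5277, -0.2493, 0.1813]
eef_rot: [-0.026, 0.916, 0.107, -0.386]
ft_force: [-4.8, -0.5, 10.6]
gripper_width: 0.001
t 13.0333 now [-0.0577 -0.0684  0.0463] F rail [-4.8  1.9 10.4]
-58.2,46 ([-0.001, -0.0, 0.005], [0.004, 0.0, -0.004])
-58.2,44 ([0.01, -0.0, 0.017], [0.004, 0.0, -0.004])
```

```bash
python3 -m handwheel '{"jaw":[-1,-1,-1,-1,-1],"slide":[[-0.05,0,-0.1],[-0.25,0,-0.2],[-0.5,0,-0.2],[-0.7,0,-0.2],[-0.8,0,-0.2]],"turn":[[0,0,0],[0,0,0],[0,0,0],[0,0,0],[0,0,0]]}'
python3 cap.py 10
python3 - <<'E'
from h import *; from plant import *
s=sense();print(s["t"],s["joint_positions"].round(2),s["tool_pos"],s["ft_force"].round(1))
for n in("0","10"):
    c=load(f"top{n}.npz");W=pts(c);L=(W-O)@Rr;hsv=cv2.cvtColor(c["frame"],cv2.COLOR_RGB2HSV)
    w=(abs(L[...,0])<.022)&(abs(L[...,1]+.075)<.04)&(L[...,2]>.03)&(L[...,2]<.06)&(hsv[...,2]>110)&(hsv[...,1]<90)
    q=L[w];print(n,len(q),np.percentile(q,[2,50,98],axis=0).round(4))
    vv,uu=np.nonzero(w);print(uu.min(),uu.max(),uu.mean(),vv.mean())
o=L[(hsv[...,0]<14)&(hsv[...,1]>150)&(abs(L[...,0])<.12)&(abs(L[...,1]+.075)<.05)]
print(len(o),np.percentile(o,[2,50,98],axis=0).round(4),np.polyfit(o[:,0],o[:,2],1))
E
```

```text
t: 13.45
tool_pos: [0.478, -0.2699, 0.266]
eef_rot: [-0.026, 0.916, 0.107, -0.387]
ft_force: [0.4, -0.7, 0.3]
gripper_width: 0.001
13.55 [ 0.3  -0.09  0.51  2.08 -0.85  0.94 -0.18] [ 0.47883576 -0.26961744  0.26548682] [1.  0.  0.1]
0 72 [[-0.0196 -0.0937  0.0401]
 [-0.0085 -0.0685  0.0489]
 [ 0.014  -0.0553  0.0555]]
372 387 379.2361111111111 159.65277777777777
10 102 [[-0.0173 -0.0967  0.0337]
 [ 0.0007 -0.0738  0.0454]
 [ 0.0141 -0.0574  0.0516]]
373 388 379.52941176470586 157.15686274509804
122 [[-0.0771 -0.088   0.0284]
 [-0.0426 -0.0768  0.0373]
 [-0.0084 -0.0699  0.0433]] [0.03547182 0.038822  ]
```

View pics/t10.png

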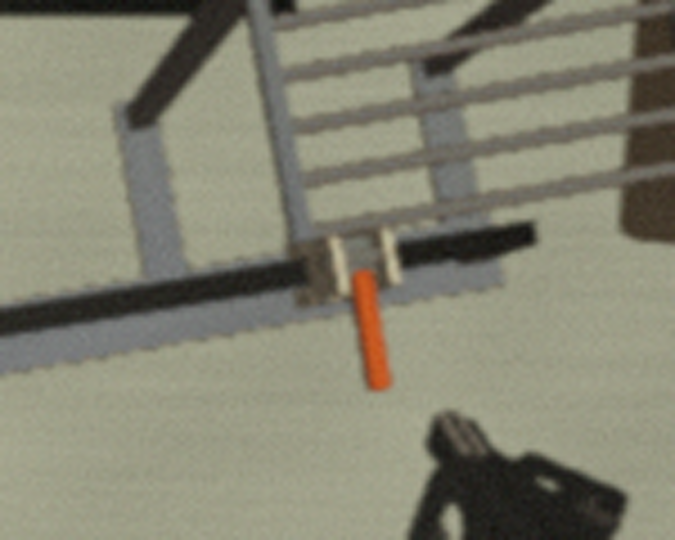

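```bash
cat >> h.py <<'E'
def downR(y):
    y=np.radians(y);t=np.array([np.cos(y),np.sin(y),0]);x=np.array([0,0,-1.]);return np.stack([x,t,np.cross(x,t)],1)
E
python3 - <<'E'
from h import *; from plant import *
s=sense();R=qR(s["eef_rot"])
print(rows(s,[.48,-.05,.36],R)); print(rows(s,[.48,-.05,.36],downR(-15.5)))
E
```

```text
([-0.152, -1.887, -0.622], [0.0, 0.0, 0.0])
([-0.152, -1.887, -0.622], [-0.708, -0.491, -0.21])
```

```bash
python3 -m handwheel '{"jaw":[-1,-1,-1,-1,-1],"slide":[[-0.15,-0.15,-0.2],[-0.2,-0.4,-0.35],[-0.2,-0.65,-0.5],[-0.2,-0.85,-0.6],[-0.2,-1,-0.62]],"turn":[[-0.06,-0.04,-0.02],[-0.12,-0.08,-0.04],[-0.18,-0.12,-0.06],[-0.24,-0.16,-0.075],[-0.3,-0.21,-0.09]]}'
python3 - <<'E'
from h import *; from plant import *
s=sense();print(s["joint_positions"].round(2))
print(rows(s,[.48,.03,.34],downR(-15.5)))
E
```

```text
t: 13.97
tool_pos: [0.4964, -0.151, 0.3493]
eef_rot: [0.181, 0.81, 0.263, -0.492]
ft_force: [-0.1, -1.0, -0.7]
gripper_width: 0.005
[ 0.16 -0.14  0.27  1.81 -0.38  1.23 -0.39]
([0.394, -1.286, -0.701], [-0.402, -0.28, -0.117])
```

```bash
python3 -m handwheel '{"jaw":[-0.5,0,0,0,0],"slide":[[0.1,-0.3,-0.15],[0.2,-0.55,-0.3],[0.3,-0.8,-0.45],[0.35,-1,-0.6],[0.35,-1,-0.65]],"turn":[[-0.06,-0.04,-0.02],[-0.12,-0.08,-0.04],[-0.18,-0.12,-0.06],[-0.24,-0.16,-0.075],[-0.3,-0.21,-0.09]]}' 40
python3 - <<'E'
from h import *; from plant import *
s=sense();print(s["joint_positions"].round(2),s["gripper_width"])
c=load("top10.npz");hsv=cv2.cvtColor(c["frame"],cv2.COLOR_RGB2HSV)
b=(hsv[...,0]>100)&(hsv[...,0]<130)&(hsv[...,1]>120)&(hsv[...,2]>50)
vv,uu=np.nonzero(b);k=(vv>190)&(vv<220)&(uu>180)&(uu<215);vv,uu=vv[k],uu[k]
X=np.array([onz(c,u,v,.134) for u,v in zip(uu,vv)]);q=X[:,:2]-X[:,:2].mean(0);print(X.mean(0),len(X),np.degrees(np.arctan2(*np.linalg.svd(q)[2][0][::-1])))
# caps: white
w=(hsv[...,1]<75)&(hsv[...,2]>165)
n,Lb,st,ce=cv2.connectedComponentsWithStats(w.astype(np.uint8))
for i in range(1,n):
    if 20<st[i,4]<200 and 180<ce[i,0]<220 and 180<ce[i,1]<230: print(st[i,4],onz(c,*ce[i],.094))
W=pts(c)
cap=(abs(W[...,0]-.455)<.06)&(abs(W[...,1]-.262)<.06)&(W[...,2]>.085)&(W[...,2]<.105);print(np.percentile(W[cap][:,2],[10,50,90]))
print(rows(s,[.454,.2625,.24],downR(-15.5)))
E
```

```text
t: 14.38
tool_pos: [0.4934, 0.0021, 0.3412]
eef_rot: [0.369, 0.632, 0.397, -0.553]
ft_force: [0.9, 0.0, 0.1]
gripper_width: 0.502
[-0.04 -0.05  0.    1.68 -0.09  1.43 -0.45] 0.5024169610347365
[0.45398032 0.26296348 0.134     ] 43 -105.79115494340999
105 [0.49017138 0.27598443 0.094     ]
93 [0.47886108 0.23271465 0.094     ]
103 [0.42967916 0.2916499  0.094     ]
94 [0.41759183 0.2504293  0.094     ]
[0.08840624 0.09207443 0.09525436]
([1.015, -1.218, -1.736], [-0.097, -0.072, -0.024])
```

```bash
python3 -m handwheel '{"jaw":[0,0,0,0,0],"slide":[[0,-0.2,-0.25],[0,-0.4,-0.5],[0,-0.6,-0.75],[0.1,-0.75,-1],[0.2,-0.8,-1]],"turn":[[-0.06,-0.04,-0.02],[-0.1,-0.07,-0.02],[-0.1,-0.07,-0.02],[-0.1,-0.07,-0.02],[-0.1,-0.07,-0.02]]}'
python3 - <<'E'
from h import *; from plant import *
s=sense();print(s["joint_positions"].round(2),s["gripper_width"])
print(rows(s,[.454,.2625,.2],downR(-15.5)))
E
```

```text
t: 14.8
tool_pos: [0.4577, 0.155, 0.3282]
eef_rot: [0.429, 0.565, 0.428, -0.559]
ft_force: [-0.8, 0.5, -0.3]
gripper_width: 0.5
[-0.22 -0.01 -0.2   1.67 -0.    1.47 -0.69] 0.5002408257715503
([1.071, -0.274, -0.85], [0.002, -0.004, -0.004])
```

```bash
python3 -m handwheel '{"jaw":[0,0,0,0,0],"slide":[[0.15,-0.07,-0.22],[0.3,-0.14,-0.45],[0.5,-0.21,-0.65],[0.75,-0.27,-0.82],[0.95,-0.275,-0.85]],"turn":[[0,0,0],[0,0,0],[0,0,0],[0,0,0],[0,0,0]]}'
python3 - <<'E'
from h import *; from plant import *
s=sense();print(s["t"],s["joint_positions"].round(2),s["gripper_width"],s["tool_pos"])
c=capture("top");f=c["frame"];cv2.imwrite("pics/pk.png",cv2.resize(f[150:260,120:260,::-1],None,fx=5,fy=5,interpolation=cv2.INTER_CUBIC))
print(rows(s,[.454,.2628,.108],downR(-15.5)))
E
```

```text
t: 15.22
tool_pos: [0.4541, 0.2585, 0.2118]
eef_rot: [0.428, 0.565, 0.427, -0.561]
ft_force: [0.1, 0.3, -0.3]
gripper_width: 0.502
15.2167 [-0.33  0.14 -0.29  1.76  0.04  1.24 -0.91] 0.5022799368856661 [0.45406807 0.25854087 0.21176985]
([0.865, -0.014, -0.031], [-0.001, -0.002, -0.003])
```

View pics/pk.png

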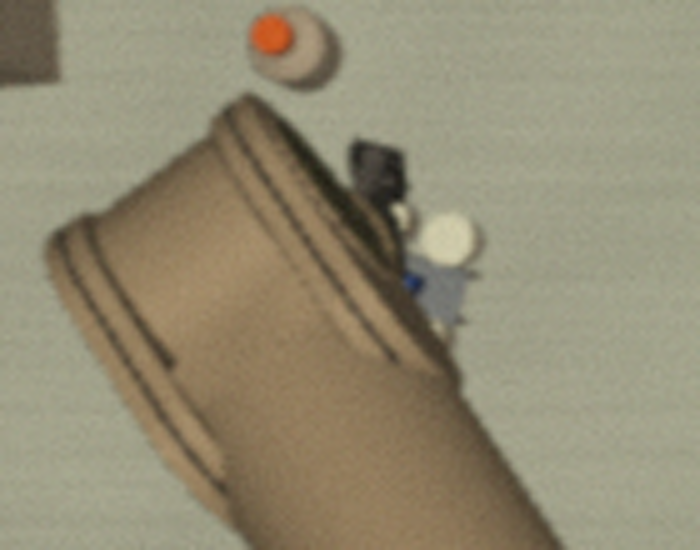

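```bash
python3 -m handwheel '{"jaw":[0,0,0,0,0],"slide":[[0.2,-0.014,-0.03],[0.4,-0.014,-0.03],[0.6,-0.014,-0.03],[0.78,-0.014,-0.03],[0.86,-0.014,-0.03]],"turn":[[0,0,0],[0,0,0],[0,0,0],[0,0,0],[0,0,0]]}'
python3 -m handwheel '{"jaw":[-0.4,-0.8,-1,-1,-1],"slide":[[0,0,0],[0,0,0],[0,0,0],[0,0,0],[0,0,0]],"turn":[[0,0,0],[0,0,0],[0,0,0],[0,0,0],[0,0,0]]}' 40
python3 - <<'E'
from h import *; from plant import *
s=sense();print(s["t"],s["gripper_width"],s["tool_pos"],s["ft_force"],s["ft_torque"])
c=capture("side");f=c["frame"];cv2.imwrite("pics/pks.png",cv2.resize(f[130:240,150:270,::-1],None,fx=5,fy=5,interpolation=cv2.INTER_CUBIC))
E
```

```text
t: 15.68
tool_pos: [0.4557, 0.2565, 0.1091]
eef_rot: [0.427, 0.566, 0.424, -0.564]
ft_force: [0.3, -0.2, -0.9]
gripper_width: 0.503
t: 16.1
tool_pos: [0.458, 0.2571, 0.1133]
eef_rot: [0.428, 0.568, 0.423, -0.562]
ft_force: [0.4, -0.5, -3.4]
gripper_width: 0.135
16.1 0.1345961995218339 [0.45797585 0.25712245 0.11331597] [ 0.44982138 -0.54916801 -3.43429238] [-0.00899094  0.03704231 -0.0004805 ]
```

View pics/pks.png

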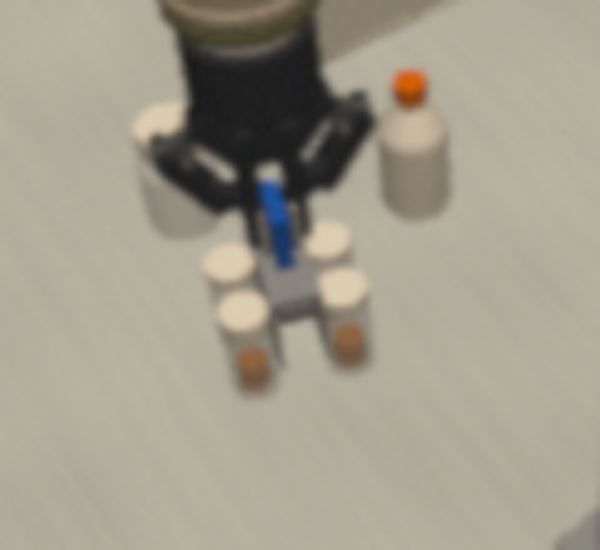

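```bash
python3 -m handwheel '{"jaw":[-1,-1],"slide":[[0,0,0],[0,0,0]],"turn":[[0,0,0],[0,0,0]]}' 50
python3 - <<'E'
from h import *; from plant import *
s=sense();print(s["t"],s["gripper_width"],s["tool_pos"],s["ft_force"],s["qd"].round(3),s["joint_positions"].round(3))
print(rows(s,[.454,.2628,.108],downR(-15.5)))
c=capture("top");f=c["frame"];cv2.imwrite("pics/pkt.png",cv2.resize(f[150:260,120:260,::-1],None,fx=5,fy=5,interpolation=cv2.INTER_CUBIC))
E
```

```text
t: 16.32
tool_pos: [0.4577, 0.257, 0.1127]
eef_rot: [0.427, 0.568, 0.423, -0.562]
ft_force: [-0.7, 0.7, -4.6]
gripper_width: 0.127
16.3167 0.12745094442374116 [0.45771314 0.25695057 0.112743  ] [-0.66359483  0.69768304 -4.59333595] [ 0.     0.001 -0.     0.002  0.001 -0.    -0.   ] [-0.344  0.235 -0.289  1.87   0.085  1.039 -0.948]
([0.039, -0.044, -0.038], [-0.006, -0.002, -0.007])
```

View pics/pkt.png

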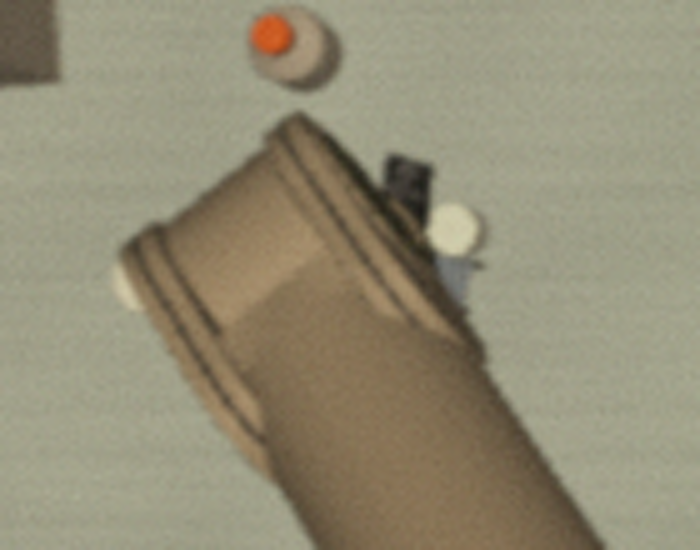

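```bash
python3 -m handwheel '{"jaw":[-1,-1,-1,-1,-1],"slide":[[-0.1,0,0],[-0.25,0,0],[-0.45,0,0],[-0.65,0,0],[-0.8,0,0]],"turn":[[0,0,0],[0,0,0],[0,0,0],[0,0,0],[0,0,0]]}' 60
python3 -m handwheel '{"jaw":[-1,-1,-1,-1,-1],"slide":[[-0.2,0,0.05],[-0.4,0,0.2],[-0.6,0,0.4],[-0.8,0,0.6],[-0.9,0,0.8]],"turn":[[0,0,0],[0,0,0],[0,0,0],[0,0,0],[0,0,0]]}' 60
python3 - <<'E'
from h import *; from plant import *
s=sense();print(s["t"],s["gripper_width"],s["tool_pos"],s["ft_force"],s["joint_positions"].round(3))
T=downR(10.27)
P=rw([0,.14,.0]);print(P)
# target tool R: down in rail frame: x=-ez,y=ex
Rt=np.stack([-ez,ex,np.cross(-ez,ex)],1)
print(rows(s,rw([0,.14,.2]),Rt),rw([0,.14,.2]))
c=capture("side");f=c["frame"];np.savez("side11.npz",**c);cv2.imwrite("pics/lf.png",cv2.resize(f[80:240,130:300,::-1],None,fx=4,fy=4,interpolation=cv2.INTER_CUBIC))
E
```

```text
t: 16.78
tool_pos: [0.4569, 0.2574, 0.2116]
eef_rot: [0.428, 0.569, 0.423, -0.561]
ft_force: [0.4, 0.5, -3.3]
gripper_width: 0.13
t: 17.2
tool_pos: [0.4288, 0.1643, 0.3202]
eef_rot: [0.428, 0.569, 0.423, -0.56]
ft_force: [0.6, -0.4, -3.5]
gripper_width: 0.131
17.2 0.13062425570814362 [0.42884442 0.16426324 0.32023766] [ 0.61884764 -0.4487746  -3.50985432] [-0.236 -0.068 -0.219  1.741 -0.01   1.453 -0.734]
[ 0.54648273 -0.02958365  0.16448423]
([-0.341, 1.496, 1.488], [-0.291, 0.086, -0.03]) [ 0.55144528 -0.05697232  0.36253785]
```

View pics/lf.png

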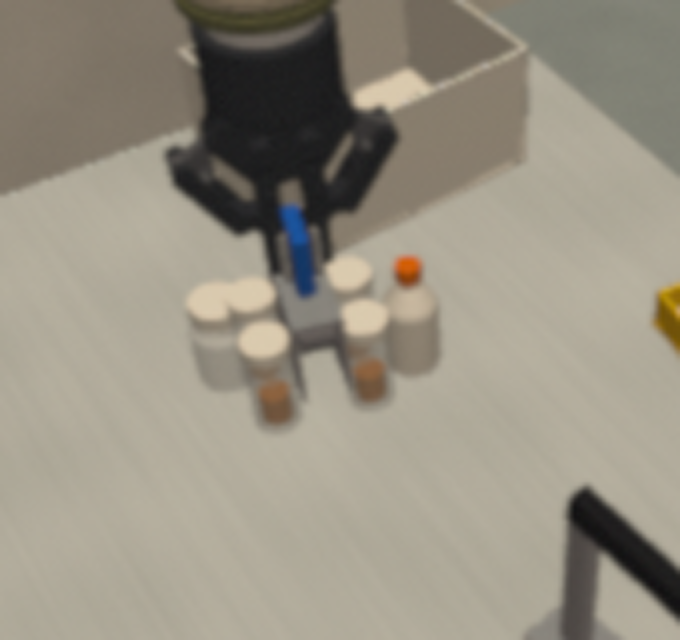

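```bash
cat > car.py <<'E'
from h import *; from plant import *
def car(c,s,verbose=True):
    p=s["tool_pos"];R=qR(s["eef_rot"]);W=pts(c);L=(W-p)@R;hsv=cv2.cvtColor(c["frame"],cv2.COLOR_RGB2HSV)
    near=(abs(L[...,1])<.07)&(abs(L[...,2])<.08)&(L[...,0]>-.05)&(L[...,0]<.13)
    b=near&(hsv[...,0]>100)&(hsv[...,0]<130)&(hsv[...,1]>120)
    q=L[b];print("blue",len(q),np.percentile(q,[3,50,97],axis=0).round(4))
    # cap tops: whitish
    w=near&(hsv[...,1]<75)&(hsv[...,2]>150)&(L[...,0]>-.01)&(L[...,0]<.04)
    n,Lb,st,ce=cv2.connectedComponentsWithStats(w.astype(np.uint8));C=[]
    for i in range(1,n):
        if st[i,4]>20:
            k=L[Lb==i];print("cap",st[i,4],ce[i].round(1),np.median(k,0).round(4))
    return L
if __name__=="__main__":
    import sys
    s=sense()
    for n in("side","top"):
        c=capture(n);print(n);car(c,s);np.savez(f"{n}12.npz",**c)
E
python3 car.py
```

```text
side
blue 102 [[-0.0436 -0.0085 -0.0179]
 [-0.0218 -0.0011  0.0132]
 [ 0.0118  0.0046  0.0159]]
topTraceback (most recent call last):
  File "car.py", line 18, in <module>
    c=capture(n);print(n);car(c,s);np.savez(f"{n}12.npz",**c)
                          ~~~^^^^^
  File "car.py", line 6, in car
    q=L[b];print("blue",len(q),np.percentile(q,[3,50,97],axis=0).round(4))
                               ~~~~~~~~~~~~~^^^^^^^^^^^^^^^^^^^^
    return _quantile_unchecked(
        a, q, axis, out, overwrite_input, method, keepdims, weights)
    return _ureduce(a,
                    func=_quantile_ureduce_func,
    ...<5 lines>...
                    overwrite_input=overwrite_input,
                    method=method)
    r = func(a, **kwargs)
    result = _quantile(arr,
                       quantiles=q,
    ...<2 lines>...
                       out=out,
                       weights=wgt)
    slices_having_nans = np.isnan(arr[-1, ...])
                                  ~~~^^^^^^^^^
IndexError: index -1 is out of bounds for axis 0 with size 0
```

Run:
```python
from h import *; from plant import *
s=sense();p=s["tool_pos"];R=qR(s["eef_rot"]);c=load("side12.npz");W=pts(c);L=(W-p)@R;f=c["frame"];hsv=cv2.cvtColor(f,cv2.COLOR_RGB2HSV)
near=(abs(L[...,1])<.07)&(abs(L[...,2])<.08)&(L[...,0]>-.05)&(L[...,0]<.13)
b=near&(hsv[...,0]>100)&(hsv[...,0]<130)&(hsv[...,1]>120)
vv,uu=np.nonzero(b)
for v in range(vv.min(),vv.max()+1):
    k=L[v,uu[vv==v]];print(v,len(k),np.median(k,0).round(4),end=" | ")
print()
w=near&(hsv[...,2]>120)&(hsv[...,1]<110)
h=L[w];print(len(h));hh=np.histogram(h[:,0],bins=np.arange(-.05,.13,.005));print(hh[0],hh[1].round(3))
n,Lb,st,ce=cv2.connectedComponentsWithStats((near&(hsv[...,2]>150)&(hsv[...,1]<90)).astype(np.uint8))
for i in range(1,n):
    if st[i,4]>10:k=L[Lb==i];print(st[i,4],ce[i].round(1),np.percentile(k,[10,50,90],axis=0).round(4).tolist())
```

```text
132 4 [-0.0267  0.0002 -0.0151] | 133 5 [-0.0271  0.0006 -0.01  ] | 134 6 [-0.0267  0.0011 -0.0071] | 135 6 [-0.027   0.0001 -0.0029] | 136 7 [-0.0268  0.0008  0.0008] | 137 5 [-0.0274 -0.0004  0.005 ] | 138 5 [-0.0269  0.0013  0.0076] | 139 5 [-0.0278  0.0004  0.0122] | 140 5 [-0.0267 -0.0002  0.0143] | 141 5 [-0.0254 -0.001   0.0171] | 142 4 [-0.0231 -0.0001  0.0178] | 143 4 [-0.0213 -0.0007  0.0184] | 144 5 [-0.0183  0.0001  0.0184] | 145 5 [-0.0138 -0.0002  0.018 ] | 146 4 [-0.011   0.0008  0.0172] | 147 4 [-0.0083  0.0003  0.0182] | 148 4 [-0.0053 -0.0001  0.018 ] | 149 4 [-0.0023 -0.0004  0.0187] | 150 4 [ 0.0018 -0.0005  0.017 ] | 151 4 [ 0.0037 -0.001   0.0178] | 152 3 [ 0.0076 -0.0002  0.0178] | 153 3 [ 0.0125 -0.0003  0.0169] | 
876
[  0   0   0   0   0   0   0   1   2   4   0   0   2 127   4   2   3 278
 121  64  41  33  28  20  15  17  11   8  14  26  32  23   0   0   0] [-0.05  -0.045 -0.04  -0.035 -0.03  -0.025 -0.02  -0.015 -0.01  -0.005
 -0.     0.005  0.01   0.015  0.02   0.025  0.03   0.035  0.04   0.045
  0.05   0.055  0.06   0.065  0.07   0.075  0.08   0.085  0.09   0.095
  0.1    0.105  0.11   0.115  0.12   0.125]
89 [217.6 148.8] [[0.0371, 0.0212, -0.0308], [0.0392, 0.0316, -0.0182], [0.0408, 0.0426, -0.0056]]
88 [193.2 154.1] [[0.0379, -0.0412, -0.0312], [0.0393, -0.0302, -0.0191], [0.0411, -0.0203, -0.0084]]
101 [221.4 159.3] [[0.0374, 0.0219, -0.0049], [0.0391, 0.0315, 0.0213], [0.0485, 0.0424, 0.0344]]
117 [195.9 165. ] [[0.0375, -0.0428, -0.0074], [0.0392, -0.0318, 0.0199], [0.0513, -0.0209, 0.0338]]
11 [226.5 181. ] [[0.1013, 0.0268, 0.0295], [0.1071, 0.0373, 0.0336], [0.1094, 0.0445, 0.0368]]
12 [201.9 187.1] [[0.1045, -0.0381, 0.031], [0.1062, -0.0273, 0.0353], [0.1085, -0.0194, 0.0363]]
```

```bash
cat > pl.py <<'E'
from h import *; from plant import *
import sys
s=sense();print("t",s["t"],"q",s["joint_positions"].round(2),"rail",(Rr.T@(s["tool_pos"]-O)).round(4),"F",s["ft_force"].round(1),"w",round(s["gripper_width"],3))
Rt=np.stack([-ez,ex,np.cross(-ez,ex)],1)
for a in sys.argv[1:]:
    x,y,z=[float(v)/1e3 for v in a.split(",")];print(a,rows(s,rw([x,y,z]),Rt))
E
python3 pl.py 0,141,170
```

```text
t 17.35 q [-0.24 -0.07 -0.22  1.74 -0.01  1.45 -0.74] rail [-0.081   0.3703  0.1233] F [-0.7 -0.2 -4.2] w 0.129
0,141,170 ([-0.107, 1.474, 1.44], [-0.293, 0.086, -0.03])
```

```bash
python3 -m handwheel '{"jaw":[-1,-1,-1,-1,-1],"slide":[[-0.1,0.1,0.1],[-0.2,0.3,0.3],[-0.2,0.5,0.5],[-0.2,0.7,0.7],[-0.2,0.8,0.8]],"turn":[[-0.03,0.01,0],[-0.08,0.02,-0.01],[-0.12,0.03,-0.01],[-0.16,0.045,-0.015],[-0.16,0.045,-0.015]]}' 60
python3 -m handwheel '{"jaw":[-1,-1,-1,-1,-1],"slide":[[0,0.15,0.15],[0,0.3,0.3],[0,0.4,0.4],[0,0.4,0.4],[0,0.4,0.4]],"turn":[[-0.05,0.01,0],[-0.1,0.03,-0.01],[-0.13,0.04,-0.015],[-0.13,0.04,-0.015],[-0.13,0.04,-0.015]]}' 60
python3 pl.py 0,141,170 0,141,130
```

```text
t: 17.77
tool_pos: [0.4956, 0.0417, 0.3407]
eef_rot: [0.474, 0.524, 0.511, -0.489]
ft_force: [-0.3, 0.2, -3.5]
gripper_width: 0.129
t: 18.18
tool_pos: [0.5413, -0.0034, 0.3363]
eef_rot: [0.502, 0.482, 0.58, -0.424]
ft_force: [-1.1, 1.1, -3.4]
gripper_width: 0.13
t 18.1833 q [-0.02  0.14  0.03  1.5  -0.14  1.53  0.19] rail [-0.0005  0.1904  0.1664] F [-1.1  1.1 -3.4] w 0.13
0,141,170 ([-0.029, 0.005, 0.411], [-0.003, 0.001, 0.005])
0,141,130 ([0.304, 0.008, 0.411], [-0.003, 0.001, 0.005])
```

```bash
python3 -m handwheel '{"jaw":[-1,-1,-1,-1,-1],"slide":[[0,0.005,0.15],[0,0.005,0.3],[0.1,0.005,0.41],[0.23,0.005,0.41],[0.26,0.005,0.41]],"turn":[[0,0,0],[0,0,0.005],[0,0,0.005],[0,0,0.005],[0,0,0.005]]}' 60
python3 -m handwheel '{"jaw":[-1,-1],"slide":[[0,0,0],[0,0,0]],"turn":[[0,0,0],[0,0,0]]}' 60
python3 pl.py 0,141,130 0,141,100
python3 - <<'E'
from h import *; from plant import *
S=capture("side");T=capture("top");np.savez("side13.npz",**S);np.savez("top13.npz",**T)
cv2.imwrite("pics/s13.png",cv2.resize(S["frame"][120:280,230:420,::-1],None,fx=4,fy=3.7,interpolation=cv2.INTER_CUBIC))
s=sense();p=s["tool_pos"]
R=qR(s["eef_rot"]);c=S;W=pts(c);L=(W-p)@R;f=c["frame"];hsv=cv2.cvtColor(f,cv2.COLOR_RGB2HSV)
near=(abs(L[...,1])<.07)&(abs(L[...,2])<.08)&(L[...,0]>-.05)&(L[...,0]<.13)
b=near&(hsv[...,0]>100)&(hsv[...,0]<130)&(hsv[...,1]>120);q=L[b];print("blue tool",np.percentile(q,[3,50,97],axis=0).round(4)); q=(W[b]-O)@Rr;print("blue rail",np.percentile(q,[3,50,97],axis=0).round(4))
n,Lb,st,ce=cv2.connectedComponentsWithStats((near&(hsv[...,2]>140)&(hsv[...,1]<90)).astype(np.uint8))
for i in range(1,n):
    if st[i,4]>30:k=(W[Lb==i]-O)@Rr;print(st[i,4],ce[i].round(1),np.percentile(k,[10,50,90],axis=0).round(4).tolist())
# rail near in rail coords
LR=(W-O)@Rr;m=(f.max(-1)<50)&(abs(LR[...,0])<.03)&(LR[...,1]>-.03)&(LR[...,1]<.09)&(abs(LR[...,2])<.006)
k=LR[m];print("rail",len(k),np.percentile(k,[3,50,97],axis=0).round(4))
E
```

```text
t: 18.6
tool_pos: [0.5479, -0.0462, 0.2965]
eef_rot: [0.503, 0.484, 0.579, -0.422]
ft_force: [-0.3, 1.3, -4.6]
gripper_width: 0.13
t: 18.77
tool_pos: [0.549, -0.0458, 0.2998]
eef_rot: [0.504, 0.484, 0.578, -0.421]
ft_force: [1.4, -0.3, -2.8]
gripper_width: 0.131
t 18.7667 q [ 0.03  0.17  0.06  1.54 -0.14  1.47  0.28] rail [-0.0004  0.1426  0.1363] F [ 1.4 -0.3 -2.8] w 0.131
0,141,130 ([0.053, 0.003, 0.013], [-0.001, 0.001, -0.001])
0,141,100 ([0.303, 0.003, 0.013], [-0.001, 0.001, -0.001])
blue tool [[-0.038  -0.0135 -0.0175]
 [-0.0159 -0.0064  0.0123]
 [ 0.0128  0.0037  0.0138]]
blue rail [[-0.0137  0.1284  0.1242]
 [-0.0065  0.13    0.1531]
 [ 0.0036  0.1597  0.1751]]
38 [283.3 181.4] [[-0.0134, 0.1651, 0.114], [-0.0089, 0.1773, 0.1159], [-0.0042, 0.1873, 0.1169]]
99 [309.5 192.2] [[0.0065, 0.1106, 0.0923], [0.0319, 0.1208, 0.095], [0.0404, 0.1335, 0.1169]]
138 [277.7 195.2] [[-0.0452, 0.1559, 0.0911], [-0.0339, 0.1674, 0.0938], [-0.0211, 0.1778, 0.0953]]
141 [290.8 206.8] [[-0.0443, 0.1137, 0.0915], [-0.0327, 0.1249, 0.0938], [-0.0207, 0.1367, 0.0955]]
rail 263 [[-0.0073 -0.0262 -0.005 ]
 [-0.0021  0.0264 -0.0003]
 [ 0.0049  0.0851  0.0029]]
```

View pics/s13.png

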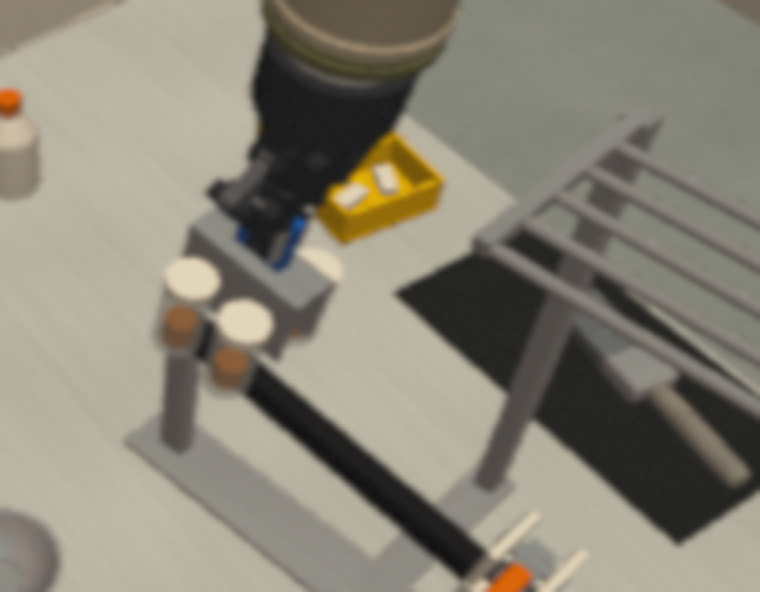

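```bash
python3 -m handwheel '{"jaw":[-1,-1,-1,-1,-1],"slide":[[0.1,0,0.01],[0.2,0,0.01],[0.3,0,0.01],[0.4,0,0.01],[0.4,0,0.01]],"turn":[[0,0,0],[0,0,0],[0,0,0],[0,0,0],[0,0,0]]}' 60
python3 pl.py 0,141,60 0,141,52
python3 - <<'E'
from h import *; from plant import *
S=capture("side");T=capture("top")
cv2.imwrite("pics/s14.png",cv2.resize(S["frame"][140:260,240:370,::-1],None,fx=5.5,fy=5,interpolation=cv2.INTER_CUBIC))
cv2.imwrite("pics/t14.png",cv2.resize(T["frame"][110:220,220:350,::-1],None,fx=5.5,fy=5,interpolation=cv2.INTER_CUBIC))
E
```

```text
t: 19.28
tool_pos: [0.5468, -0.041, 0.2484]
eef_rot: [0.503, 0.484, 0.579, -0.422]
ft_force: [0.3, -0.2, -4.8]
gripper_width: 0.136
t 19.2833 q [ 0.02  0.19  0.06  1.63 -0.15  1.37  0.29] rail [-0.0017  0.1405  0.0846] F [ 0.3 -0.2 -4.8] w 0.136
0,141,60 ([0.205, 0.015, -0.005], [-0.002, 0.001, 0.002])
0,141,52 ([0.272, 0.015, -0.005], [-0.002, 0.001, 0.002])
```

View pics/s14.png

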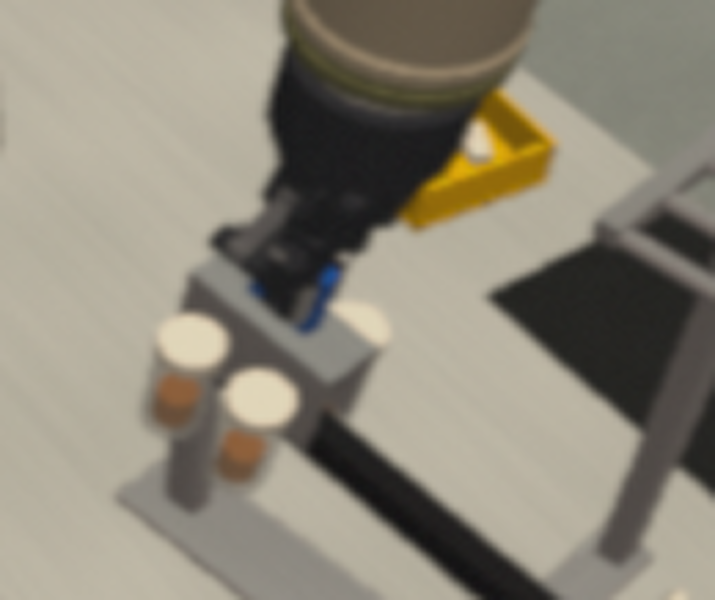

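View pics/t14.png

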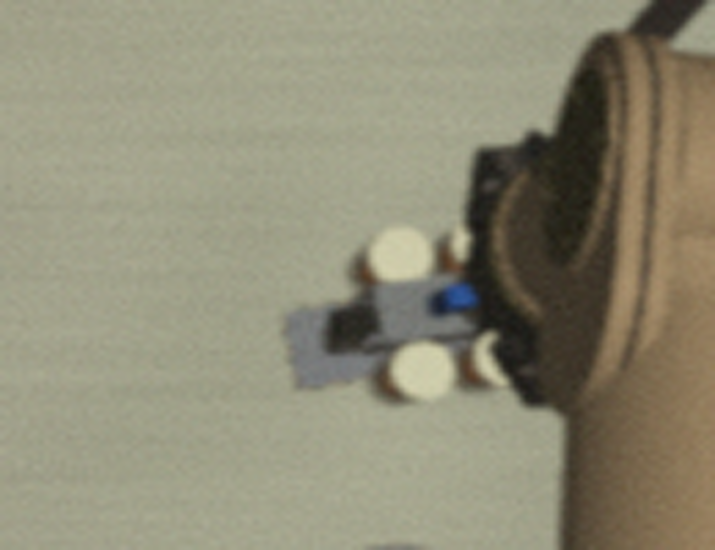

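```bash
python3 -m handwheel '{"jaw":[-1,-1,-1,-1,-1],"slide":[[0.07,0.01,0],[0.14,0.01,0],[0.2,0.01,0],[0.23,0.01,0],[0.23,0.01,0]],"turn":[[0,0,0],[0,0,0],[0,0,0],[0,0,0],[0,0,0]]}' 60
python3 -m handwheel '{"jaw":[-1,-1],"slide":[[0,0,0],[0,0,0]],"turn":[[0,0,0],[0,0,0]]}' 60
python3 pl.py 0,141,52 0,141,49
```

```text
t: 19.8
tool_pos: [0.5483, -0.0375, 0.2233]
eef_rot: [0.504, 0.484, 0.578, -0.422]
ft_force: [-0.0, -0.7, -4.1]
gripper_width: 0.129
t: 19.97
tool_pos: [0.549, -0.0378, 0.225]
eef_rot: [0.504, 0.485, 0.577, -0.421]
ft_force: [-0.3, -0.1, -3.8]
gripper_width: 0.13
t 19.9667 q [ 0.02  0.2   0.05  1.66 -0.15  1.31  0.29] rail [0.0011 0.1399 0.0611] F [-0.3 -0.1 -3.8] w 0.13
0,141,52 ([0.076, -0.009, -0.009], [-0.002, 0.002, -0.002])
0,141,49 ([0.101, -0.009, -0.009], [-0.002, 0.002, -0.002])
```

```bash
python3 -m handwheel '{"jaw":[-1,-1,-1,-1],"slide":[[0.03,-0.008,0],[0.06,-0.008,0],[0.06,-0.008,0],[0.06,-0.008,0]],"turn":[[0,0,0],[0,0,0],[0,0,0],[0,0,0]]}' 60
python3 pl.py 0,141,49
python3 -m handwheel '{"jaw":[-1,-1,-1],"slide":[[0.02,0,0],[0.02,0,0],[0.02,0,0]],"turn":[[0,0,0],[0,0,0],[0,0,0]]}' 60
python3 pl.py 0,141,49
python3 - <<'E'
from h import *; from plant import *
c=capture("side");W=pts(c);f=c["frame"];hsv=cv2.cvtColor(f,cv2.COLOR_RGB2HSV);LR=(W-O)@Rr
near=(abs(LR[...,0])<.06)&(abs(LR[...,1]-.14)<.06)&(LR[...,2]>-.01)&(LR[...,2]<.04)
n,Lb,st,ce=cv2.connectedComponentsWithStats((near&(hsv[...,2]>140)&(hsv[...,1]<90)).astype(np.uint8))
for i in range(1,n):
    if st[i,4]>30:print(st[i,4],np.median(LR[Lb==i],0).round(4))
E
```

```text
t: 20.3
tool_pos: [0.5476, -0.0369, 0.2172]
eef_rot: [0.504, 0.485, 0.578, -0.421]
ft_force: [1.2, 0.3, -3.1]
gripper_width: 0.131
t 20.3 q [ 0.02  0.21  0.05  1.67 -0.15  1.3   0.29] rail [-0.0002  0.14    0.0532] F [ 1.2  0.3 -3.1] w 0.131
0,141,49 ([0.035, 0.002, -0.008], [-0.002, 0.001, -0.001])
t: 20.55
tool_pos: [0.5481, -0.037, 0.2161]
eef_rot: [0.504, 0.485, 0.577, -0.421]
ft_force: [-3.0, -2.7, 4.7]
gripper_width: 0.13
t 20.55 q [ 0.02  0.21  0.05  1.68 -0.15  1.29  0.29] rail [0.0002 0.1397 0.0522] F [-3.  -2.7  4.7] w 0.13
0,141,49 ([0.027, -0.002, -0.011], [-0.002, 0.002, -0.003])
75 [0.033  0.1202 0.0104]
118 [-0.0327  0.1644  0.0097]
128 [-0.0321  0.1223  0.0099]
```

```bash
python3 -m handwheel '{"jaw":[-1,-1],"slide":[[-0.01,0,0],[-0.01,0,0]],"turn":[[0,0,0],[0,0,0]]}' 30
python3 -m handwheel '{"jaw":[-0.3,0.1,0.1,0.1,0.1],"slide":[[0,0,0],[0,0,0],[0,0,0],[0,0,0],[0,0,0]],"turn":[[0,0,0],[0,0,0],[0,0,0],[0,0,0],[0,0,0]]}'
python3 - <<'E'
from h import *; from plant import *
S=capture("side");print(sense()["t"])
cv2.imwrite("pics/s15.png",cv2.resize(S["frame"][140:340,240:450,::-1],None,fx=3.5,fy=3,interpolation=cv2.INTER_CUBIC))
E
```

```text
t: 20.77
tool_pos: [0.5478, -0.0368, 0.2163]
eef_rot: [0.504, 0.485, 0.577, -0.421]
ft_force: [-0.7, -1.5, -0.1]
gripper_width: 0.135
t: 21.18
tool_pos: [0.5478, -0.0368, 0.2163]
eef_rot: [0.504, 0.485, 0.577, -0.421]
ft_force: [-0.3, -1.1, -0.2]
gripper_width: 0.552
21.2333
```

View pics/s15.png

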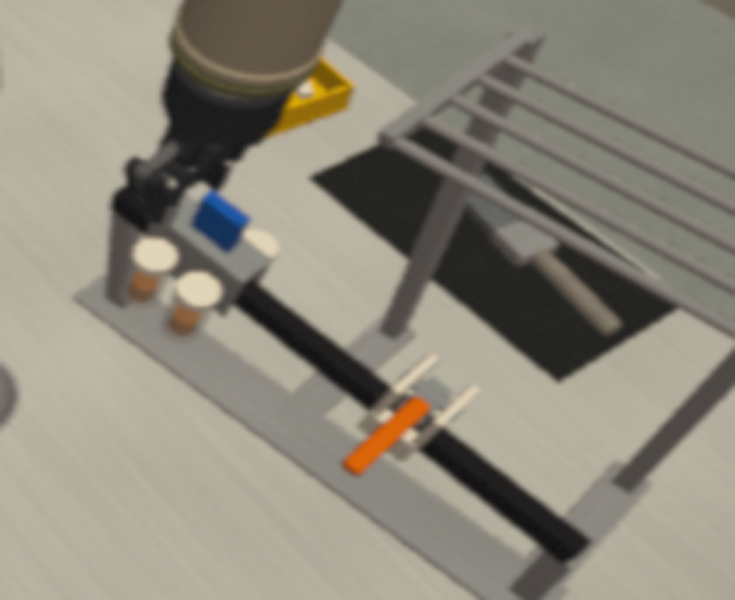

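Released. The carrier is already rolling: the tab (220,220) has left the fingers and is heading for the stop at (405,410). I'll lift the tool clear and wait.

```bash
python3 -m handwheel '{"jaw":[0.1,0.1,0.1,0.1,0.1],"slide":[[0,0,0],[0,0,0],[0,0,0],[0,0,0],[0,0,0]],"turn":[[0,0,0],[0,0,0],[0,0,0],[0,0,0],[0,0,0]]}'
python3 -m handwheel '{"jaw":[0.1,0.1,0.1,0.1,0.1],"slide":[[-0.1,0,0],[-0.3,0,0],[-0.5,0,0],[-0.7,0,0],[-0.9,0,0]],"turn":[[0,0,0],[0,0,0],[0,0,0],[0,0,0],[0,0,0]]}'
python3 -m handwheel '{"jaw":[0.1,0.1,0.1,0.1,0.1],"slide":[[0,0,-0.1],[0,0,-0.3],[0,0,-0.5],[0,0,-0.7],[0,0,-0.8]],"turn":[[0,0,0],[0,0,0],[0,0,0],[0,0,0],[0,0,0]]}'
cat > fin.py <<'E'
from h import *; from plant import *
import sys
i=sys.argv[1]
S=capture("side");T=capture("top");print(sense()["t"])
cv2.imwrite(f"pics/s{i}.png",cv2.resize(S["frame"][140:340,240:450,::-1],None,fx=3.5,fy=3,interpolation=cv2.INTER_CUBIC))
cv2.imwrite(f"pics/t{i}.png",cv2.resize(T["frame"][:,:,::-1],None,fx=1.5,fy=1.5))
for n,c in(("side",S),("top",T)):
    W=pts(c);f=c["frame"];hsv=cv2.cvtColor(f,cv2.COLOR_RGB2HSV);L=(W-O)@Rr
    b=(abs(L[...,0])<.04)&(abs(L[...,1])<.2)&(L[...,2]>.03)&(L[...,2]<.1)&(hsv[...,0]>100)&(hsv[...,0]<130)&(hsv[...,1]>120)
    print(n,"tab rail",np.percentile(L[b],[3,50,97],axis=0).round(4).tolist() if b.any() else None)
    k=(hsv[...,0]<14)&(hsv[...,1]>150)&(abs(L[...,0])<.12)&(abs(L[...,1]+.075)<.05);o=L[k];print(" lever",np.percentile(o,[3,50,97],axis=0).round(4).tolist(),np.polyfit(o[:,0],o[:,2],1))
    w=(abs(L[...,0])<.022)&(L[...,1]>-.12)&(L[...,1]<-.05)&(L[...,2]>.03)&(L[...,2]<.06)&(hsv[...,2]>110)&(hsv[...,1]<90);q=L[w];print(" stop",len(q),np.percentile(q,[2,50,98],axis=0).round(4).tolist())
E
python3 fin.py 16
```

```text
t: 21.65
tool_pos: [0.5477, -0.0368, 0.2163]
eef_rot: [0.504, 0.485, 0.577, -0.421]
ft_force: [0.1, -0.7, 0.8]
gripper_width: 0.552
t: 22.07
tool_pos: [0.55, -0.0517, 0.3255]
eef_rot: [0.504, 0.485, 0.577, -0.421]
ft_force: [-0.0, 0.2, 0.7]
gripper_width: 0.55
t: 22.48
tool_pos: [0.5329, 0.0455, 0.3376]
eef_rot: [0.505, 0.484, 0.578, -0.42]
ft_force: [0.4, 0.4, 0.2]
gripper_width: 0.547
22.5833
side tab rail [[-0.0086, -0.0347, 0.0394], [-0.0071, -0.0204, 0.0656], [0.0015, -0.0047, 0.0774]]
 lever [[-0.0805, -0.0874, 0.0313], [-0.0473, -0.0813, 0.0373], [-0.0125, -0.075, 0.0411]] [0.05484087 0.03952106]
 stop 289 [[-0.0211, -0.1011, 0.0307], [-0.0015, -0.0734, 0.0402], [0.0198, -0.0505, 0.0503]]
top tab rail [[-0.0059, -0.0323, 0.0717], [-0.0012, -0.0154, 0.0759], [0.0041, -0.0001, 0.0797]]
 lever [[-0.0756, -0.0858, 0.0332], [-0.0415, -0.0786, 0.0377], [-0.0092, -0.0727, 0.0422]] [0.03493108 0.03900082]
 stop 125 [[-0.0172, -0.0988, 0.0312], [0.0009, -0.0759, 0.0445], [0.0154, -0.0534, 0.0514]]
```

View pics/s16.png

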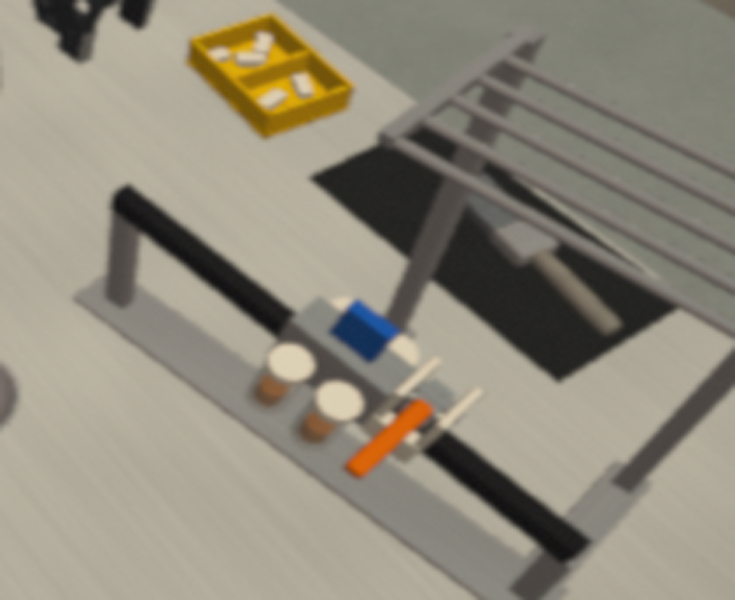

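View pics/t16.png

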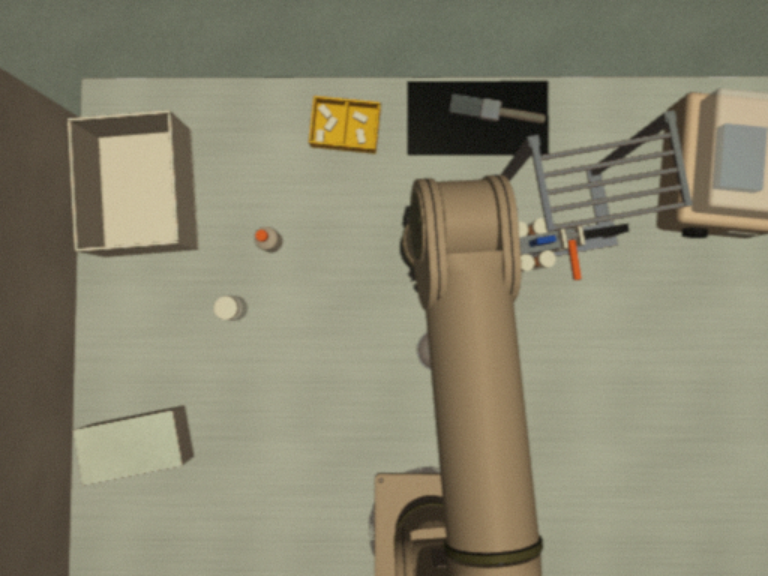

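```bash
python3 -m handwheel '{"jaw":[0.1,0.1,0.1,0.1,0.1],"slide":[[0,0,0],[0,0,0],[0,0,0],[0,0,0],[0,0,0]],"turn":[[0,0,0],[0,0,0],[0,0,0],[0,0,0],[0,0,0]]}'
python3 fin.py 17; python3 -c "
from plant import *
print(hand_in())"
```

```text
t: 23.0
tool_pos: [0.5335, 0.0415, 0.3363]
eef_rot: [0.504, 0.485, 0.577, -0.422]
ft_force: [0.2, 0.3, 1.2]
gripper_width: 0.55
23.1
side tab rail [[-0.0087, -0.0348, 0.0394], [-0.0071, -0.0202, 0.065], [0.0013, -0.0048, 0.0772]]
 lever [[-0.0808, -0.0874, 0.0308], [-0.0471, -0.0813, 0.0375], [-0.0119, -0.075, 0.0411]] [0.0550356  0.03965648]
 stop 286 [[-0.021, -0.1012, 0.0307], [-0.0009, -0.0736, 0.0397], [0.0202, -0.0505, 0.0496]]
top tab rail [[-0.0062, -0.0327, 0.0718], [-0.0012, -0.0151, 0.0754], [0.0037, -0.0004, 0.0793]]
 lever [[-0.0755, -0.0862, 0.0275], [-0.0408, -0.0786, 0.0371], [-0.0077, -0.0723, 0.0419]] [-0.05304178  0.03376315]
 stop 124 [[-0.017, -0.0991, 0.031], [0.0014, -0.0736, 0.0435], [0.0153, -0.052, 0.0505]]
the job is handed in; nothing more can be done
None
```

I flipped the cam lever forward with the closed fingertips until it reached its end stop (about 10 N). I then carried the carrier by its blue tab, set it on the rail near the upper end and released it. It rolled down and came to rest against the stop. The job was handed in at about 23 s.

**Last checks:** Two sets of pictures 0.5 s apart show the carrier at rest, with the tab about 17–20 mm downhill of the rail's origin. The lever is lying forward at about 1.52–1.63 rad, since the two cameras' slope fits differ slightly. The gripper touches nothing. The jar and flask look untouched; the dish was partly hidden behind the arm in the last picture.

**Doubtful points:**
- **Stop position:** the stop and lever now measure up to about 2–5 mm further downhill than at the start. Straight after clamping, a picture comparison showed about 1 mm; the rest may come from the carrier hitting the stop, or from the limits of the measurement.
- **Lever flip:** the fingertip was about 10 mm off the lever's middle partway through. I backed off, re-centred it and carried on.
- **Extra moves:** I first backed away from the lever and came in again, because arm joints were at their limits.

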